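# Packing the throwing kit into its chest

## Task

The class is over: open the tool chest's lid right back onto its stop, then pack away whatever is out. Slide each profile gauge down into the rack slot of its own size until its shoulder sits on the rack, push each needle tool down into a narrow tube (either one) until its handle rests on the mouth, and put the clay stamps in the open tray. Finish by shutting the lid, lowering it by its handle so that it does not slam, and leave the pots on show where they are.

Things in the scene. Friction and masses are not known exactly. Their poses are not given: they have to be found in the camera images.
- chest: Wooden tool chest fixed to the table, outer 150 (x) by 316 (y) mm, rim 135 mm high, walls and floor 8 mm. Origin: centre of its underside; x points from its front (handle side) to its hinges. Inside, from +y to -y: a slotted plywood rack filling y +150 to 0 mm (slots at y +116, +75, +34), two tubes at y -14 mm (x -38 and +14), a thin partition 68 mm high at y -36 mm, an open tray beyond it.
- chest_lid (a joint): Lid angle in rad: 0 shut, 1.9 open against its stop (leaning 19 degrees past upright, where it stays by itself). Below about 1.5 rad it falls shut when let go. Plywood lid 150 x 316 x 10 mm, about 0.3 kg, hinged along the chest's far rim, nearly free-turning.
- lid_handle (a point): Middle of the lid's handle: a round steel bar 10 mm in diameter, 100 mm of it clear, parallel to the chest's y, standing 42 mm out from the lid's front edge, in the plane of the lid, 192 mm from the hinge line. Axes turn with the lid: x from the handle to the hinge, z out of the lid's top.
- lid_hinge (a point): Middle of the lid's hinge line (along the chest's y), on the far rim, 135.5 mm above the table, 75 mm behind the chest's centre.
- slot_large (a point): Mouth of the large slot in the chest's plywood rack, at the rack's top face (96 mm above the table): 61 mm long (chest x), 7 mm wide (chest y), going straight down 88 mm. It is the place of the gauge with the 56 mm blade; home, that gauge's shoulder rests on the rack. Axes are the chest's.
- slot_medium (a point): Mouth of the middle slot in the chest's plywood rack, at the rack's top face (96 mm above the table): 51 mm long (chest x), 7 mm wide (chest y), going straight down 88 mm. It is the place of the gauge with the 46 mm blade; home, that gauge's shoulder rests on the rack. Axes are the chest's.
- slot_small (a point): Mouth of the small slot in the chest's plywood rack, at the rack's top face (96 mm above the table): 41 mm long (chest x), 7 mm wide (chest y), going straight down 88 mm. It is the place of the gauge with the 36 mm blade; home, that gauge's shoulder rests on the rack. Axes are the chest's.
- tube_near (a point): Centre of the mouth of the upright narrow aluminium tube nearer the robot, one of two in the chest, 60 mm above the table: bore 10 mm, outer diameter 18 mm, bore depth 48 mm, closed below. Either needle tool may go in either tube; home, its handle's underside rests on the tube's mouth.
- tube_far (a point): Centre of the mouth of the upright narrow aluminium tube farther from the robot, one of two in the chest, 60 mm above the table: bore 10 mm, outer diameter 18 mm, bore depth 48 mm, closed below. Either needle tool may go in either tube; home, its handle's underside rests on the tube's mouth.
- tray_floor (a point): Centre of the tray's cork floor, 30 mm above the table; the tray is 134 mm (chest x) by 111 mm (chest y), its partition 38 mm and the chest's rim 105 mm above this floor. Axes are the chest's.
- stand: Pale wooden bench stand fixed to the table, 90 mm (local x) by 190 mm (local y), 85 mm high, with three slots 61 x 7 mm along local x (y = -66, -21, +24 mm) and two 9 mm holes (y = +70 mm, x = -24 and +24 mm), all right through. Origin: centre of its underside.
- gauge_large: Profile gauge, largest of three: a flat aluminium blade 4 mm thick, 56 mm wide, 75 mm long, round-nosed, below a dark wooden grip 66 mm wide (x), 14 mm thick (y), 30 mm tall. Origin: centre of the shoulder (underside of the grip); z up, grip at z 0 to +30 mm, blade 0 to -75 mm. It starts hanging by its shoulder in any of the bench stand's slots; may be absent.
- gauge_medium: Profile gauge, middle size of three: a flat aluminium blade 4 mm thick, 46 mm wide, 75 mm long, round-nosed, below a dark wooden grip 56 mm wide (x), 14 mm thick (y), 30 mm tall. Origin: centre of the shoulder (underside of the grip); z up, grip at z 0 to +30 mm, blade 0 to -75 mm. It starts hanging by its shoulder in any of the bench stand's slots; may be absent.
- gauge_small: Profile gauge, smallest of three: a flat aluminium blade 4 mm thick, 36 mm wide, 75 mm long, round-nosed, below a dark wooden grip 46 mm wide (x), 14 mm thick (y), 30 mm tall. Origin: centre of the shoulder (underside of the grip); z up, grip at z 0 to +30 mm, blade 0 to -75 mm. It starts hanging by its shoulder in any of the bench stand's slots; may be absent.
- needle_a: Needle tool: a steel pin 6 mm in diameter, 44 mm long with a round tip, under a round pale wooden handle 14 mm in diameter and 66 mm tall. Origin: centre of the handle's underside (the shoulder); z up the handle. It starts hanging upright by its shoulder in a hole of the bench stand; the two are alike; may be absent.
- needle_b: Needle tool: a steel pin 6 mm in diameter, 44 mm long with a round tip, under a round pale wooden handle 14 mm in diameter and 66 mm tall. Origin: centre of the handle's underside (the shoulder); z up the handle. It starts hanging upright by its shoulder in a hole of the bench stand; the two are alike; may be absent.
- stamp_a: Turned wooden clay stamp: foot 50 mm in diameter and 20 mm high, neck 20 mm in diameter, round knob 28 mm in diameter from 54 to 76 mm above its underside. Origin: centre of its underside; z up. It stands loose on the table between the stand and the robot; may be absent.
- stamp_b: Turned wooden clay stamp: foot 50 mm in diameter and 20 mm high, neck 20 mm in diameter, round knob 28 mm in diameter from 54 to 76 mm above its underside. Origin: centre of its underside; z up. It stands loose on the table between the stand and the robot; may be absent.
- pot_blue: Blue glazed pinch pot on show, 100 mm across, 42 mm high, loose; not part of the job. Origin: centre of its underside.
- pot_red: White and red glazed pinch pot on show, 92 mm across, 45 mm high, loose; not part of the job. Origin: centre of its underside.
- pot_purple: Purple glazed pinch pot on show, 84 mm across, 55 mm high, loose; not part of the job. Origin: centre of its underside.
Not all that is in view belongs to the job. What is shaped like the gauge_large but green is not meant. Leave any turquoise look-alike of the gauge_small alone.

How it is judged (in metres and radians):
On the way, in this order (a step that is already met when the one before it is completed fails the run):
1. the lid is open and resting on its stop (value of joint chest_lid above 1.82 rad and velocity of joint chest_lid below 0.1 rad/s), for 0.2 s.
2. with the lid still up, every gauge, needle tool and stamp that is out is in its place in the chest (distance between gauge_large and slot_large below 0.006 m and z of each of gauge_large, gauge_medium, gauge_small in the frame of chest below 0.0992 m and angle between each of gauge_large, gauge_medium, gauge_small's own z axis and vertical below 0.06 rad and angle between the y axis of each of gauge_large, gauge_medium, gauge_small and the y axis of chest, either way round below 0.12 rad and distance between gauge_medium and slot_medium below 0.006 m and distance between gauge_small and slot_small below 0.006 m and (distance between needle_a and tube_near below 0.006 m or distance between needle_a and tube_far below 0.006 m) and z of each of needle_a, needle_b in the frame of chest below 0.0635 m and angle between each of needle_a, needle_b's own z axis and vertical below 0.1 rad and (distance between needle_b and tube_near below 0.006 m or distance between needle_b and tube_far below 0.006 m) and x of stamp_a in the frame of tray_floor between -0.067 and 0.067 m and y of stamp_a in the frame of tray_floor between -0.056 and 0.056 m and z of stamp_a in the frame of tray_floor between -0.01 and 0.07 m and x of stamp_b in the frame of tray_floor between -0.067 and 0.067 m and y of stamp_b in the frame of tray_floor between -0.056 and 0.056 m and z of stamp_b in the frame of tray_floor between -0.01 and 0.07 m and value of joint chest_lid above 1.5 rad), for 0.2 s.
At the end, for the whole second after the job is handed in: Each gauge upright in the slot of its size, shoulder within 3 mm of the rack top, within 6 mm of the slot centre; each needle tool in a tube, handle within 3.5 mm of the mouth; stamps in the tray; lid shut (within 0.03 rad); all released and at rest (distance between gauge_large and slot_large below 0.006 m and z of each of gauge_large, gauge_medium, gauge_small in the frame of chest below 0.0992 m and angle between each of gauge_large, gauge_medium, gauge_small's own z axis and vertical below 0.06 rad and angle between the y axis of each of gauge_large, gauge_medium, gauge_small and the y axis of chest, either way round below 0.12 rad and distance between gauge_medium and slot_medium below 0.006 m and distance between gauge_small and slot_small below 0.006 m and (distance between needle_a and tube_near below 0.006 m or distance between needle_a and tube_far below 0.006 m) and z of each of needle_a, needle_b in the frame of chest below 0.0635 m and angle between each of needle_a, needle_b's own z axis and vertical below 0.1 rad and (distance between needle_b and tube_near below 0.006 m or distance between needle_b and tube_far below 0.006 m) and x of stamp_a in the frame of tray_floor between -0.067 and 0.067 m and y of stamp_a in the frame of tray_floor between -0.056 and 0.056 m and z of stamp_a in the frame of tray_floor between -0.01 and 0.07 m and x of stamp_b in the frame of tray_floor between -0.067 and 0.067 m and y of stamp_b in the frame of tray_floor between -0.056 and 0.056 m and z of stamp_b in the frame of tray_floor between -0.01 and 0.07 m and linear speed of each of gauge_large, gauge_medium, gauge_small, needle_a, needle_b, stamp_a, stamp_b below 0.02 m/s and value of joint chest_lid below 0.03 rad); the robot touches nothing.
It fails at once if a pot on show is moved more than 30 mm or tipped (distance of any of pot_blue, pot_red, pot_purple from where it was at the start of the episode above 0.03 m or angle between any of pot_blue, pot_red, pot_purple's own z axis and vertical above 0.3 rad).
It fails at once if the lid slams: it falls shut faster than 4 rad/s (velocity of joint chest_lid below -4 rad/s).
Of gauge_large, gauge_medium, gauge_small only 2 to 3 are there at a start; the rules pass over those that are not, and their reading is None.
Of needle_a, needle_b only 1 to 2 are there at a start; the rules pass over those that are not, and their reading is None.
Of stamp_a, stamp_b only 1 to 2 are there at a start; the rules pass over those that are not, and their reading is None.
At some moment in a run one of stamp_a, stamp_b may be knocked a few centimetres aside while the robot is not near it.
It also fails if it takes over 210 s, if anything falls off the work surface, if the arm or the gripper's body presses on something with over 40 N, if the wrist force passes 120 N, or if a joint passes its speed limit or range.

## Robot

A 6-joint arm with a two-finger parallel gripper is mounted at the origin on the work surface. World frame = base frame: x ahead of the robot, y to its left, z up, the work surface at z = 0. Lengths are in m, angles in degrees, forces in N, time in s.
With the tool pointing down it reaches from about 0.35 to 0.95 m from the base axis. Payload 17.4 kg.
Tool frame: the origin (TCP) lies midway between the tips of the shut fingers; the grasp point (between the pads) lies behind it (manip.tcp_to_grasp is the y of the grasp point in the tool frame, in m); y points along the fingers, z is the direction in which the jaws open and shut, and the axes are right-handed (so a half turn about y gives the same grasp; the last joint's range is limited). The gripper opens to 93 mm and grips with 3 to 60 N. Pads are 15 mm wide; open, the fingers measure 128 mm over their backs; the gripper's body (75 mm by 188 mm) begins 65 mm behind the grasp point.
Start: joints at [69.74, 6.646, 82.598, -0, 90.757, -2.166], TCP at [0.21, 0.642, 0.219] pointing down, gripper open.
Joint ranges: [-162.19, 162.19], [-47.58, 125.68], [4.15, 143.07], [-65.23, 245.23], [0.69, 171.88], [-170.13, 170.13]. Speed limits (degrees/s): [108.29, 108.29, 127.2, 180, 180, 180].

## Interface

Orientations are given as [roll, pitch, yaw] about the fixed x, y, z axes, in that order (R = Rz(yaw) Ry(pitch) Rx(roll)).
In Python, from station import status, viewer, job, manip gives the robot as it stands.
- The arm moves only by the tool servo_tool, never from a script. Its argument "targets" is a list of rows, each a list of 3 entries, a list of its own where there are three numbers: the closure, from 0 (fully open) to 1 (shut), then the shift along the tool's x, y, z in m, then the turn, a rotation vector about the tool's x, y, z in rad. In form: [[jaw, [tx, ty, tz], [wx, wy, wz]], ...]. A call has 1 to 12 rows; each row is the pose to reach, as a shift and turn from the pose commanded when the call began, along the tool's axes at that moment; what a row does not reach only later rows make up. A row lasts 1/8 s, in which the tool goes at most 62.5 mm and 10.7 degrees, less where a joint would pass 70% of its speed; a pose out of reach is approached as far as the arm can. A call with a gripper value outside its range is refused whole. The fingers move at their own pace and stop on an object; "force" is the grip in N (left out, the last holds). Time passes only in rows, so rows that repeat a pose let the fingers close. It gives the time, the measured TCP pose, the force and the opening at its end, in the units of the state.
- status.read_state(): the state, without advancing time (a new reading comes with each control period).
- viewer.snapshot(name): name is "side" or "top" or "wrist"; returns a dict with "frame" (480x640x3 uint8, blue, green, red), "fx", "fy", "cx", "cy" (pixels), "dist_coeffs" ([k1, k2, p1, p2, k3] as OpenCV has them; the pictures are not rectified), "T" (4x4, takes a point from camera to world coordinates). Camera axes: x right, y down, z forward; pixel columns grow to the right and rows downward; lengths in m; the calibration is good to about 2 mm. A picture is of the moment at which its call begins. There is no depth.
- job.hand_in(): hands the job in, once; it reports no verdict.
The state is a dict: "time": time; "qpos": joint angles; "qd": joint speeds; "joint_torque": joint torques, N m; "ee_pos": TCP position; "tool_rot": TCP orientation; "contact_force": force on the tool from outside, world axes, zero at the start; "wrist_torque": the same for the moment, N m; "gripper_width": finger opening in m.
Only numpy, scipy, OpenCV 4.12 (cv2) and the standard library are available. Lean on these libraries where they do the work, as an engineer would, in place of code of your own. Each camera call takes 0.05 s, during which the arm holds its last target.

## Working session

There is one attempt and no reset: what is moved stays moved. The work goes in short steps, Python scripts to look and compute and a tool call to move; the robot and the scene stay as the last step left them, time stands still between calls to the robot, and variables do not carry over. Pictures are saved under pics/ and viewed, and the job is handed in when it is done.

Besides the shell and the picture viewer there is one more tool, called after "Request:" by a JSON object that holds its "api" and its "payload", one argument or row to a line. servo_tool: Moves the arm, as the interface text tells. Its arguments: {"type":"object","properties":{"targets":{"type":"array","items":{"type":"array"}},"force":{"type":"number"}},"required":["targets"]}

```bash
ls; mkdir -p pics
python3 - <<'E'
from station import status, viewer, job, manip
import cv2
print(status.read_state()); print(manip.tcp_to_grasp, [a for a in dir(manip) if a[0]!='_'])
for n in ["side","top","wrist"]:
    s=viewer.snapshot(n); cv2.imwrite(f"pics/{n}0.png",s["frame"]); print(n,s["fx"],s["fy"],s["cx"],s["cy"],s["dist_coeffs"]); print(s["T"])
E
```

```text
pics
{'time': 0.0, 'qpos': array([ 6.97394902e+01,  6.67443777e+00,  8.26367717e+01,  1.03384775e-03,
        9.07553174e+01, -2.16696549e+00]), 'qd': array([-0.02718265, -0.08063278, -0.01124404,  0.02653095,  0.03702085,
        0.00328932]), 'joint_torque': array([ 5.29327313e-03, -7.21264315e+01, -6.22621608e+01,  7.82602653e-02,
        2.37540237e-02, -1.11195659e-04]), 'ee_pos': array([0.20957972, 0.64142357, 0.21789037]), 'tool_rot': array([-9.00664402e+01,  3.54852354e-03, -1.80935333e+01]), 'contact_force': array([-0.18047486, -0.06926169,  0.85427212]), 'wrist_torque': array([ 0.02444755, -0.02695834,  0.02947385]), 'gripper_width': 0.09274397941780718}
-0.0188 ['MotionError', 'tcp_to_grasp']
side 468.00544887073374 468.00544887073374 315.73619734390707 240.06111496519412 [0.01003198 0.         0.         0.         0.        ]
[[-0.99388676 -0.07696543  0.07915453  0.51627396]
 [-0.11021223  0.73393164 -0.67022206  0.65975659]
 [-0.00651008 -0.67484863 -0.73792747  0.89210304]
 [ 0.          0.          0.          1.        ]]
top 511.7767727159914 511.7767727159914 319.292733514853 240.44984357218183 [0.04233912 0.         0.         0.         0.        ]
[[-0.09405542 -0.9730733   0.21043274  0.33305731]
 [-0.9955607   0.09267942 -0.01641384 -0.04188061]
 [-0.00353092 -0.21104238 -0.97747054  1.28537952]
 [ 0.          0.          0.          1.        ]]
wrist 353.9858691207243 353.9858691207243 323.97545559408314 237.1059994198012 [-0.04046874  0.          0.          0.          0.        ]
[[ 0.31154796  0.92108568  0.23353596  0.14508519]
 [ 0.95022926 -0.30160704 -0.07808675  0.66168031]
 [-0.0014885   0.24624048 -0.96920762  0.3837569 ]
 [ 0.          0.          0.          1.        ]]
```

View pics/side0.png

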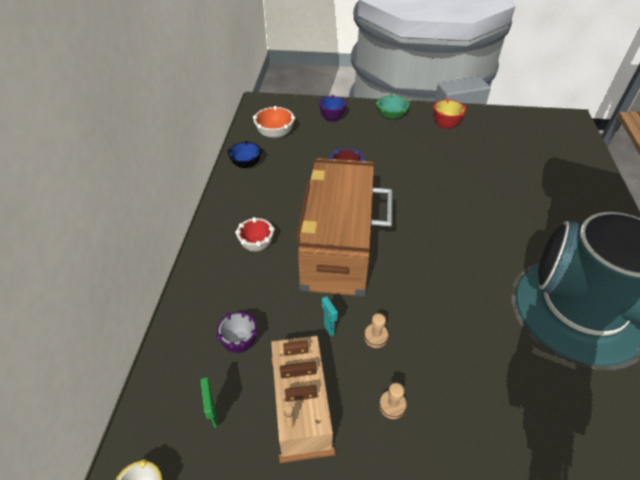

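View pics/top0.png

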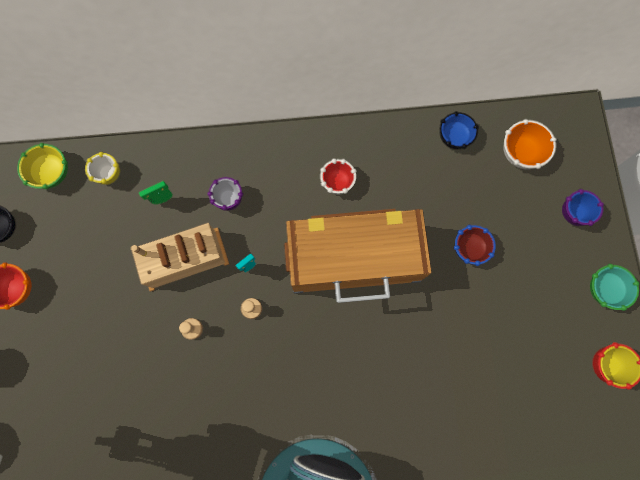

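View pics/wrist0.png

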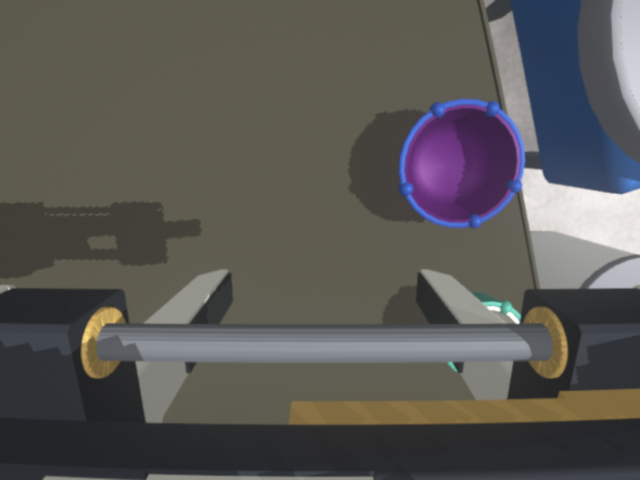

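```bash
cat > h.py <<'E'
from station import status, viewer, job, manip
import cv2, numpy as np
from scipy.spatial.transform import Rotation as R
def snap(n,save=None):
    s=viewer.snapshot(n); s["K"]=np.array([[s["fx"],0,s["cx"]],[0,s["fy"],s["cy"]],[0,0,1]]);s["T"]=np.array(s["T"]);s["d"]=np.array(s["dist_coeffs"],float)
    if save: cv2.imwrite(f"pics/{save}.png",s["frame"])
    return s
def proj(s,P):
    Ti=np.linalg.inv(s["T"]); rv=cv2.Rodrigues(Ti[:3,:3])[0]
    return cv2.projectPoints(np.array(P,float).reshape(-1,1,3),rv,Ti[:3,3],s["K"],s["d"])[0].reshape(-1,2)
def ray(s,uv):
    p=cv2.undistortPoints(np.array(uv,float).reshape(-1,1,2),s["K"],s["d"]).reshape(-1,2)
    d=np.c_[p,np.ones(len(p))]@s["T"][:3,:3].T
    return s["T"][:3,3],d
def onz(s,uv,z):
    o,d=ray(s,uv); return o+d*((z-o[2])/d[:,2])[:,None]
def crop(s,u0,v0,u1,v1,k,name):
    cv2.imwrite(f"pics/{name}.png",cv2.resize(s["frame"][v0:v1,u0:u1],None,fx=k,fy=k,interpolation=cv2.INTER_CUBIC))
def tool():
    st=status.read_state(); return np.array(st["ee_pos"]), R.from_euler('xyz',st["tool_rot"],degrees=True)
E
python3 - <<'E'
from h import *
t=snap("top");s=snap("side")
crop(t,110,190,270,350,5,"t_st"); crop(s,250,280,420,470,3,"s_st")
crop(t,270,190,450,310,4,"t_ch"); crop(s,280,140,420,300,3,"s_ch")
E
```

```text
(no output)
```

View pics/t_st.png

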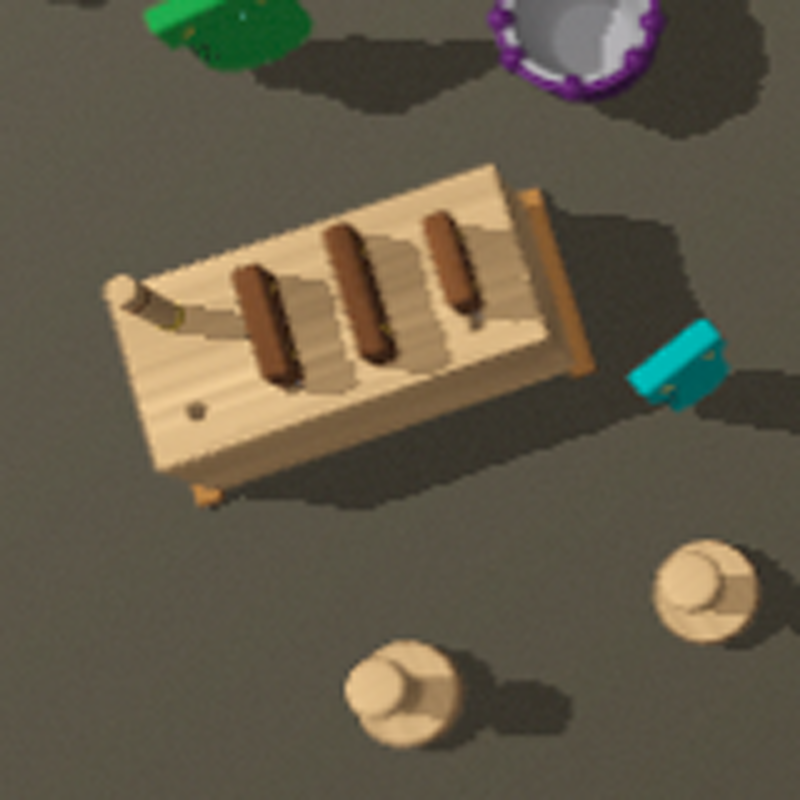

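View pics/s_st.png

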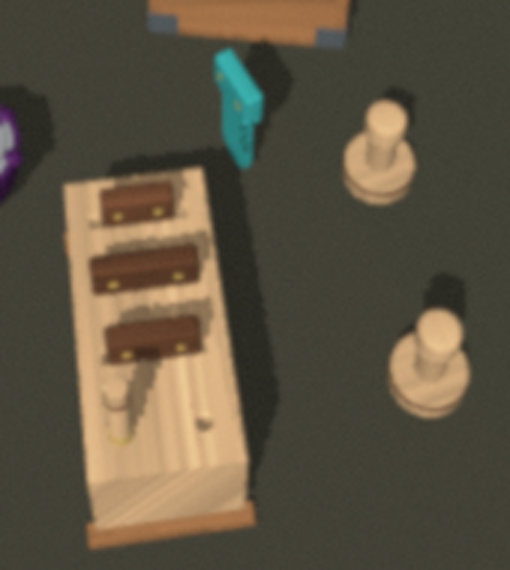

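View pics/t_ch.png

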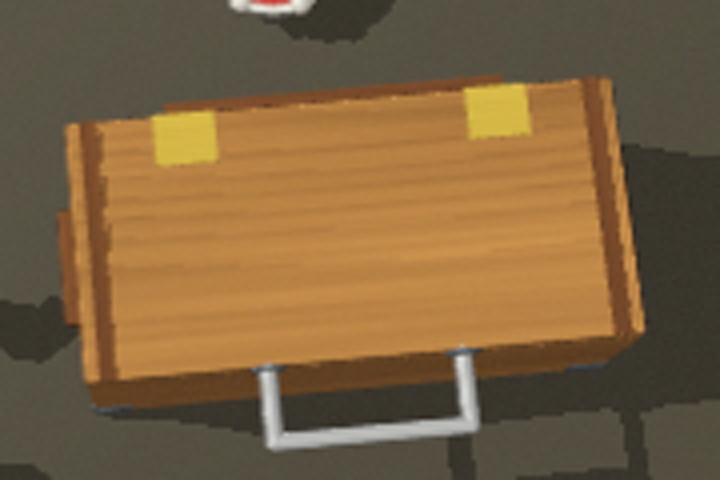

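View pics/s_ch.png

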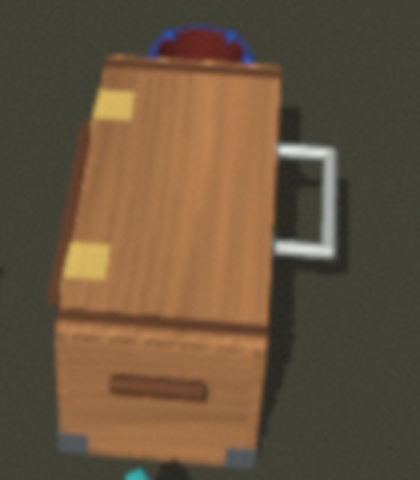

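```bash
cat > fit.py <<'E'
from h import *
from scipy.optimize import least_squares
t=snap("top");s=snap("side")
def pc(uv,u0,v0,k): uv=np.array(uv,float); return (uv+.5)/k-.5+[u0,v0]
def fit(loc,obs,g):
    def f(p):
        c,sn=np.cos(p[2]),np.sin(p[2]); out=[]
        for cam,l,o in zip((t,s),loc,obs):
            if len(l)==0: continue
            l=np.array(l); W=np.c_[p[0]+c*l[:,0]-sn*l[:,1],p[1]+sn*l[:,0]+c*l[:,1],l[:,2]]
            out.append((proj(cam,W)-o).ravel())
        return np.concatenate(out)
    r=least_squares(f,g,loss='soft_l1'); return r.x,r.fun.reshape(-1,2)
def show(n,loc,obs,g):
    for w in ((0,1),(0,),(1,)):
        l=[loc[i] if i in w else [] for i in (0,1)]; o=[obs[i] if i in w else [] for i in (0,1)]
        x,r=fit(l,o,g); print(n,w,x[:2].round(4),np.degrees(x[2]).round(2),'rms',np.sqrt((r**2).mean()).round(2))
    return x
z=.1455
lc=[[.075,.158,z],[.075,-.158,z],[-.075,-.158,z],[-.075,.158,z],[-.117,.05,z-.005],[-.117,-.05,z-.005]]
o1=pc([(67,124),(608,80),(643,330),(88,381),(272,442),(473,425)],270,190,4)
lc2=[[.075,-.158,z],[-.075,-.158,z],[-.075,.158,z],[.075,.158,z],[-.117,-.05,z-.005],[-.117,.05,z-.005]]
o2=pc([(107,57),(280,68),(267,333),(58,325),(330,152),(330,252)],280,140,3)
show("chest",[lc,lc2],[o1,o2],[.5,-.1,0])
z=.085
lc=[[.045,.095,z],[.045,-.095,z],[-.045,-.095,z],[-.045,.095,z],[-.024,.07,z]]
o1=pc([(107,287),(493,166),(548,334),(157,470),(197,411)],110,190,5)
lc2=[[.045,-.095,z],[-.045,-.095,z],[-.045,.095,z],[.045,.095,z],[-.024,.07,z]]
o2=pc([(64,184),(203,168),(246,462),(90,487),(204,423)],250,280,3)
show("stand",[lc,lc2],[o1,o2],[.45,.3,.3])
# stamps: knob top centre z~.074 and foot
print("stampA knob top", onz(t,pc([(690,583)],110,190,5),.072), onz(s,pc([(387,117)],250,280,3),.072))
print("stampA foot", onz(t,pc([(706,591)],110,190,5),.018),onz(s,pc([(379,167)],250,280,3),.016))
print("stampB", onz(t,pc([(378,688)],110,190,5),.072), onz(s,pc([(440,327)],250,280,3),.072))
print("stampB foot", onz(t,pc([(407,694)],110,190,5),.018), onz(s,pc([(429,374)],250,280,3),.016))
print("needle top", onz(t,pc([(121,287)],110,190,5),.151),"base", onz(s,pc([(121,435)],250,280,3),.086))
for n,uv,zz in (("pot",(338,176),.04),("potp",(226,194),.05),("green",(157,190),.1),("turq",(246,262),.1),("blue2",(475,245),.04)):
    print(n,onz(t,[uv],zz).round(3))
E
python3 fit.py
```

```text
chest (0, 1) [ 0.5558 -0.1468] -0.18 rms 1.47
chest (0,) [ 0.5567 -0.1461] -0.3 rms 1.31
chest (1,) [ 0.555  -0.1486] -0.02 rms 1.49
stand (0, 1) [0.5937 0.2833] 13.89 rms 0.64
stand (0,) [0.5951 0.2826] 13.78 rms 0.39
stand (1,) [0.5929 0.2839] 13.98 rms 0.47
stampA knob top [[0.45241225 0.12093472 0.072     ]] [[0.45145491 0.11902928 0.072     ]]
stampA foot [[0.45306158 0.12059678 0.018     ]] [[0.45186112 0.12464793 0.016     ]]
stampB [[0.41781661 0.26862863 0.072     ]] [[0.4162918  0.26699233 0.072     ]]
stampB foot [[0.41733198 0.26855174 0.018     ]] [[0.41663099 0.27260312 0.016     ]]
needle top [[0.60185278 0.35633339 0.151     ]] base [[0.59935686 0.35837183 0.086     ]]
pot [[ 0.764 -0.126  0.04 ]]
potp [[0.74 0.16 0.05]]
green [[0.749 0.316 0.1  ]]
turq [[0.553 0.114 0.1  ]]
blue2 [[ 0.553 -0.445  0.04 ]]
```

```bash
cat >> fit.py <<'E'
def overlay(cam,p,pts,name,box,k):
    c,sn=np.cos(p[2]),np.sin(p[2]); l=np.array(pts)
    W=np.c_[p[0]+c*l[:,0]-sn*l[:,1],p[1]+sn*l[:,0]+c*l[:,1],l[:,2]]
    u0,v0,u1,v1=box
    im=cv2.resize(cam["frame"][v0:v1,u0:u1],None,fx=k,fy=k,interpolation=cv2.INTER_CUBIC)
    q=((proj(cam,W)-[u0,v0]+.5)*k-.5)
    for a in q: cv2.circle(im,tuple(int(round(x)) for x in a),3,(0,255,0),1)
    cv2.imwrite(f"pics/{name}.png",im)
C=[[x,y,zz] for x in(-.075,.075) for y in(-.158,.158) for zz in (0,.135,.145)]+[[-.117,a,.14] for a in (-.05,.05)]
pcst=[.5558,-.1468,np.radians(-.2)]
overlay(t,pcst,C,"ov1",(270,190,450,310),4); overlay(s,pcst,C,"ov2",(280,140,420,300),3)
E
python3 fit.py >/dev/null; cd pics; python3 -c "
import cv2,numpy as np
a=cv2.imread('ov1.png');b=cv2.imread('ov2.png');a=cv2.resize(a,None,fx=.55,fy=.55) if 0 else a[:, :]
cv2.imwrite('ov1.png',a)"
```

```text
(no output)
```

View pics/ov1.png

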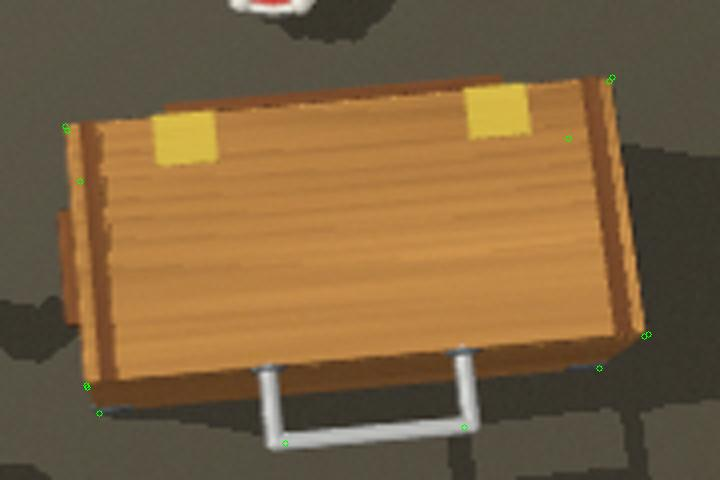

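View pics/ov2.png

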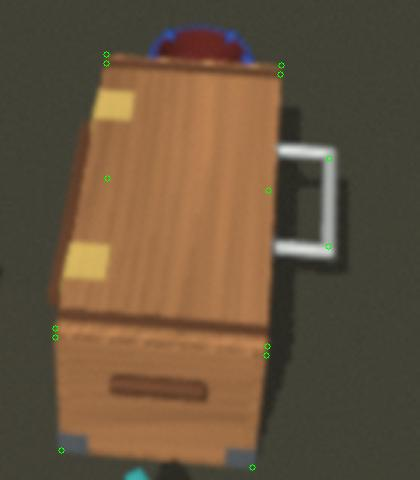

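```bash
sed -i 's/\[-.117,.05,z-.005\],\[-.117,-.05,z-.005\]/[-.117,.054,z-.005],[-.117,-.054,z-.005]/; s/\[-.117,-.05,z-.005\],\[-.117,.05,z-.005\]/[-.117,-.054,z-.005],[-.117,.054,z-.005]/' fit.py
sed -i 's/  return x$/  return x/; s/x,r=fit(l,o,g); print(/x,r=fit(l,o,g); print(r.round(1).tolist()) if n=="chest" else 0; print(/' fit.py; python3 fit.py | head -6; python3 -c "
from h import *
p,r=tool();print(r.as_matrix().round(3))
# wrist camera pose in tool frame
s=snap('wrist');T=np.eye(4);T[:3,:3]=r.as_matrix();T[:3,3]=p
print((np.linalg.inv(T)@s['T']).round(4).tolist())"
```

```text
[[-0.5, 0.3], [1.0, -0.8], [1.1, 0.9], [-0.6, 0.8], [1.4, 0.3], [-0.6, 0.2], [-0.4, -1.2], [0.4, -1.0], [-0.1, 4.1], [-1.2, 1.0], [-0.3, 0.7], [-0.7, -0.8]]
chest (0, 1) [ 0.5558 -0.1466] -0.22 rms 1.15
[[-0.7, -0.2], [0.8, -1.1], [0.8, 0.7], [-1.0, 0.4], [1.1, -0.1], [-1.0, -0.1]]
chest (0,) [ 0.5567 -0.1461] -0.33 rms 0.74
[[-0.2, -1.4], [0.6, -1.4], [0.5, 3.7], [-0.5, 0.7], [-0.0, 0.3], [-0.3, -1.2]]
chest (1,) [ 0.5549 -0.1478] -0.08 rms 1.31
[[ 0.951  0.     0.311]
 [-0.311 -0.     0.951]
 [ 0.    -1.    -0.   ]]
[[0.001, 0.9692, 0.2463, -0.0676], [0.0005, -0.2463, 0.9692, -0.1658], [1.0, -0.0009, -0.0007, -0.001], [0.0, 0.0, 0.0, 1.0]]
```

```bash
cat >> h.py <<'E'
def Rz(az):  # tool down, jaw axis azimuth az (deg)
    a=np.radians(az); z=np.array([np.cos(a),np.sin(a),0]); y=np.array([0,0,-1.]); return R.from_matrix(np.c_[np.cross(y,z),y,z])
def goal(p,az,ref=None):
    p0,r0=tool() if ref is None else ref
    print("shift",(r0.inv().apply(np.array(p)-p0)).round(4),"turn",(r0.inv()*Rz(az)).as_rotvec().round(4))
E
python3 -c "
from h import *
goal([.54,.27,.30],104)"
```

```text
shift [ 0.4294 -0.0814 -0.2506] turn [ 0.     -0.5602 -0.    ]
```

Request:
{"api": "servo_tool", "payload": {
  "targets": [
    [0.3,[0.1,-0.081,-0.06],[0,-0.14,0]],
    [0.3,[0.2,-0.081,-0.12],[0,-0.28,0]],
    [0.3,[0.3,-0.081,-0.18],[0,-0.42,0]],
    [0.3,[0.43,-0.081,-0.25],[0,-0.56,0]],
    [0.3,[0.43,-0.081,-0.25],[0,-0.56,0]],
    [0.3,[0.43,-0.081,-0.25],[0,-0.56,0]],
    [0.3,[0.43,-0.081,-0.25],[0,-0.56,0]],
    [0.3,[0.43,-0.081,-0.25],[0,-0.56,0]],
    [0.3,[0.43,-0.081,-0.25],[0,-0.56,0]],
    [0.3,[0.43,-0.081,-0.25],[0,-0.56,0]],
    [0.3,[0.43,-0.081,-0.25],[0,-0.56,0]],
    [0.3,[0.43,-0.081,-0.25],[0,-0.56,0]]
  ]
}}

```text
time: 2.1
ee_pos: [0.54, 0.2715, 0.2997]
tool_rot: [-90.0, -0.0, 14.1]
contact_force: [-0.4, 0.5, 0.3]
gripper_width: 0.0652
```

```bash
python3 -c "
from h import *
s=snap('wrist','w1'); print(tool()[0], status.read_state()['tool_rot'],status.read_state()['time'])"
```

```text
[0.54006638 0.27138277 0.2996952 ] [-8.99928940e+01 -4.13813841e-03  1.40792456e+01] 2.15
```

View pics/w1.png

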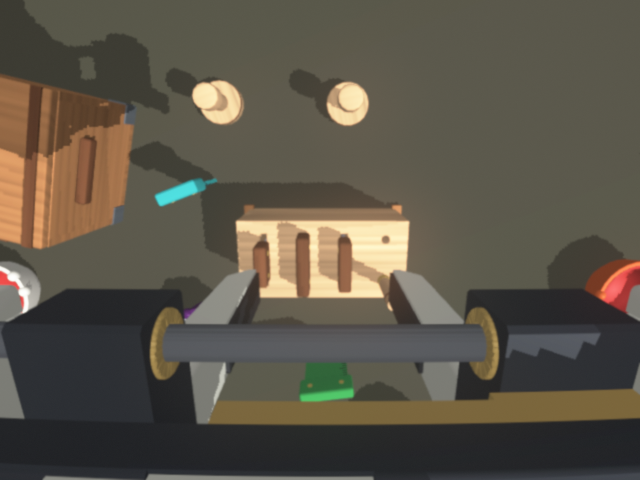

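```bash
python3 -c "
from h import *
s=snap('wrist'); crop(s,220,190,430,320,3.8,'w1c') if 0 else crop(s,220,190,430,320,3,'w1c')"
```

```text
(no output)
```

View pics/w1c.png

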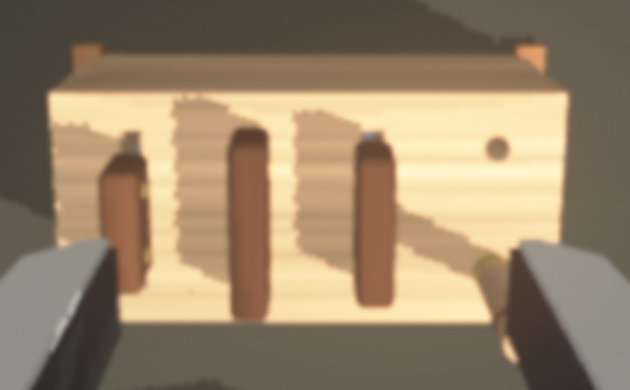

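```bash
python3 -c "
from h import *
s=snap('wrist')
P=lambda uv:(np.array(uv,float)+.5)/3-.5+[220,190]
c=onz(s,P([(50,92),(568,94),(498,149)]),.085); print(c.round(4))
p=np.array([.5937,.2833]); a=np.radians(13.9); L=lambda W:(W[:,:2]-p)@np.array([[np.cos(a),-np.sin(a)],[np.sin(a),np.cos(a)]])
print(L(c).round(4), np.degrees(np.arctan2(*( (c[1]-c[0])[:2][::-1])))-90)
g=onz(s,P([(121,170),(122,292),(249,143),(249,320),(376,158),(376,306)]),.115);print(g.round(4));m=(g[::2]+g[1::2])/2;print(m,L(m).round(4));print(np.linalg.norm(g[1::2]-g[::2],axis=1))
"
```

```text
[[0.573  0.1789 0.085 ]
 [0.5277 0.3631 0.085 ]
 [0.5539 0.3441 0.085 ]]
[[-0.0452 -0.0964]
 [-0.0449  0.0933]
 [-0.024   0.0686]] 13.788674805330501
[[0.5862 0.2135 0.115 ]
 [0.6301 0.2228 0.115 ]
 [0.5662 0.254  0.115 ]
 [0.6295 0.2688 0.115 ]
 [0.5608 0.2973 0.115 ]
 [0.6134 0.3113 0.115 ]]
[[0.60812478 0.21814769 0.115     ]
 [0.59786578 0.26141479 0.115     ]
 [0.58711276 0.30432566 0.115     ]] [[-0.0016 -0.0667]
 [-0.0012 -0.0222]
 [-0.0013  0.022 ]]
[0.04489084 0.06504767 0.05438557]
```

```bash
python3 -c "
from h import *
goal([.44,-.20,.29],0)"
```

```text
shift [-0.2117  0.0097 -0.4326] turn [-1.0000e-04  1.8161e+00  0.0000e+00]
```

Request:
{"api": "servo_tool", "payload": {
  "targets": [
    [0.57,[-0.03,0.01,-0.05],[0,0.18,0]],
    [0.57,[-0.05,0.01,-0.09],[0,0.36,0]],
    [0.57,[-0.08,0.01,-0.14],[0,0.54,0]],
    [0.57,[-0.1,0.01,-0.18],[0,0.72,0]],
    [0.57,[-0.12,0.01,-0.23],[0,0.9,0]],
    [0.57,[-0.14,0.01,-0.27],[0,1.08,0]],
    [0.57,[-0.16,0.01,-0.32],[0,1.26,0]],
    [0.57,[-0.19,0.01,-0.38],[0,1.44,0]],
    [0.57,[-0.212,0.01,-0.433],[0,1.62,0]],
    [0.57,[-0.212,0.01,-0.433],[0,1.8,0]],
    [0.57,[-0.212,0.01,-0.433],[0,1.816,0]],
    [0.57,[-0.212,0.01,-0.433],[0,1.816,0]]
  ]
}}

```text
time: 3.75
ee_pos: [0.4399, -0.2003, 0.2898]
tool_rot: [-90.0, -0.0, -89.8]
contact_force: [0.9, -0.0, -0.2]
gripper_width: 0.04
```

```bash
python3 -c "
from h import *
s=snap('wrist','w2'); print(tool()[0], status.read_state()['tool_rot'],status.read_state()['qpos'].round(1))"
```

```text
[ 0.43995941 -0.20020668  0.28977106] [-8.99855070e+01 -4.91194310e-03 -8.97829286e+01] [-27.5 -18.1  99.    0.   99.1 -27.7]
```

View pics/w2.png

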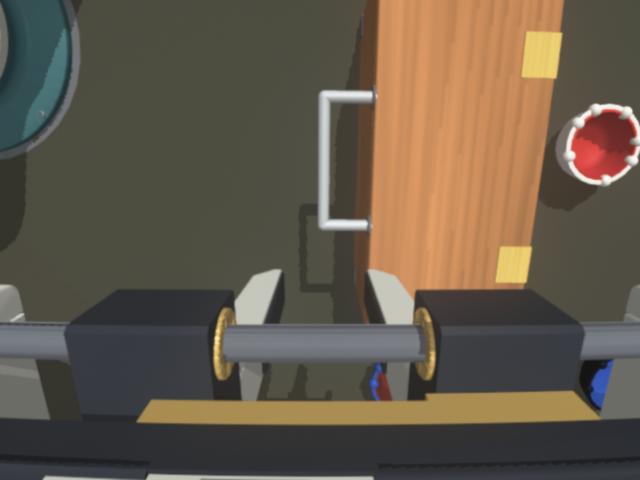

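```bash
python3 -c "
from h import *
s=snap('wrist')
print(onz(s,[(324,97),(324,225),(323.5,161),(376,97),(370,225)],.1405).round(4))
goal([.4395,-.147,.121],0)"
```

```text
[[ 0.4396 -0.0922  0.1405]
 [ 0.4399 -0.2021  0.1405]
 [ 0.4393 -0.145   0.1405]
 [ 0.4833 -0.092   0.1405]
 [ 0.4818 -0.202   0.1405]]
shift [-0.0532  0.1688 -0.0003] turn [-0.0003  0.0032  0.0001]
```

Request:
{"api": "servo_tool", "payload": {
  "targets": [
    [0.64,[-0.053,0,0],[0,0.003,0]],
    [0.64,[-0.053,0.05,0],[0,0.003,0]],
    [0.64,[-0.053,0.1,0],[0,0.003,0]],
    [0.64,[-0.053,0.14,0],[0,0.003,0]],
    [0.64,[-0.053,0.169,0],[0,0.003,0]],
    [0.64,[-0.053,0.169,0],[0,0.003,0]],
    [1,[-0.053,0.169,0],[0,0.003,0]],
    [1,[-0.053,0.169,0],[0,0.003,0]],
    [1,[-0.053,0.169,0],[0,0.003,0]],
    [1,[-0.053,0.169,0],[0,0.003,0]]
  ],
  "force": 12
}}

```text
time: 5.1
ee_pos: [0.4393, -0.1481, 0.1216]
tool_rot: [-90.1, -0.0, -90.2]
contact_force: [-9.9, 1.5, 8.8]
gripper_width: 0.0098
```

```bash
python3 -c "
from h import *
s=snap('wrist','w3'); st=status.read_state();print(tool()[0],st['gripper_width'],st['contact_force'])
for k in range(1,13):
  th=1.95*k/12; import math
  print(k,'dz(tool z = world x)',round(.192*(1-math.cos(th)),3),'ty',round(-.192*math.sin(th),3))"
```

```text
[ 0.43928719 -0.14808978  0.12162851] 0.009889120549468286 [-10.72074886   1.14108347   6.13766646]
1 dz(tool z = world x) 0.003 ty -0.031
2 dz(tool z = world x) 0.01 ty -0.061
3 dz(tool z = world x) 0.022 ty -0.09
4 dz(tool z = world x) 0.039 ty -0.116
5 dz(tool z = world x) 0.06 ty -0.139
6 dz(tool z = world x) 0.084 ty -0.159
7 dz(tool z = world x) 0.111 ty -0.174
8 dz(tool z = world x) 0.141 ty -0.185
9 dz(tool z = world x) 0.171 ty -0.191
10 dz(tool z = world x) 0.202 ty -0.192
11 dz(tool z = world x) 0.233 ty -0.188
12 dz(tool z = world x) 0.263 ty -0.178
```

Request:
{"api": "servo_tool", "payload": {
  "targets": [
    [1,[0,-0.016,0.001],[0,0,0]],
    [1,[0,-0.046,0.006],[0,0,0]],
    [1,[0,-0.075,0.016],[0,0,0]],
    [1,[0,-0.103,0.03],[0,0,0]],
    [1,[0,-0.128,0.049],[0,0,0]],
    [1,[0,-0.149,0.071],[0,0,0]],
    [1,[0,-0.167,0.098],[0,0,0]],
    [1,[0,-0.178,0.12],[0,0,0]],
    [1,[0,-0.185,0.14],[0,0,0]],
    [1,[0,-0.189,0.159],[0,0,0]],
    [1,[0,-0.189,0.159],[0,0,0]]
  ]
}}

```text
time: 6.52
ee_pos: [0.5998, -0.1486, 0.3112]
tool_rot: [-89.9, -0.0, -90.2]
contact_force: [-0.7, 0.0, 3.5]
gripper_width: 0.0095
```

```bash
python3 -c "
from h import *
s=snap('side','s3'); st=status.read_state();print(tool()[0],st['gripper_width'],st['contact_force'],st['qpos'].round(1))"
```

```text
[ 0.59926701 -0.14863601  0.31109108] 0.00959746864494196 [-0.21573983 -0.94084276  4.52493433] [-16.3  -1.1  82.2   0.   98.9 -16.1]
```

View pics/s3.png

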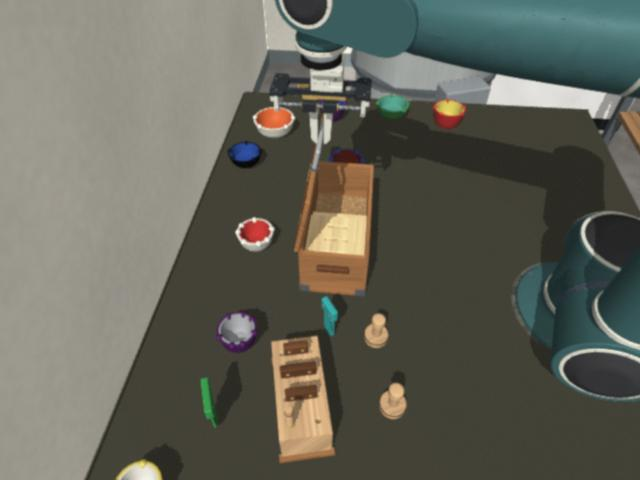

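Request:
{"api": "servo_tool", "payload": {
  "targets": [
    [1,[0,-0.002,0.02],[0,0,0]],
    [1,[0,-0.003,0.04],[0,0,0]],
    [1,[0,-0.001,0.06],[0,0,0]],
    [1,[0,0.003,0.078],[0,0,0]],
    [1,[0,0.006,0.088],[0,0,0]],
    [1,[0,0.008,0.095],[0,0,0]],
    [1,[0,0.008,0.095],[0,0,0]],
    [1,[0,0.008,0.095],[0,0,0]]
  ]
}}

```text
time: 7.58
ee_pos: [0.6937, -0.1491, 0.3022]
tool_rot: [-89.9, -0.0, -90.2]
contact_force: [2.2, -2.9, 4.1]
gripper_width: 0.0098
```

```bash
python3 -c "
from h import *
s=snap('side','s3'); st=status.read_state();p=tool()[0];print(p,st['gripper_width'],st['contact_force'],st['qpos'].round(1))
import math; print(math.atan2(p[2]+.0188-.1355, .6316-p[0]))
t=snap('top','t3')"
```

```text
[ 0.6936619  -0.14908813  0.3022166 ] 0.009366452995762855 [ 2.26590497 -1.56205328  4.37884216] [-14.2  10.4  70.7  -0.   98.8 -14. ]
1.8936284845063196
```

View pics/t3.png

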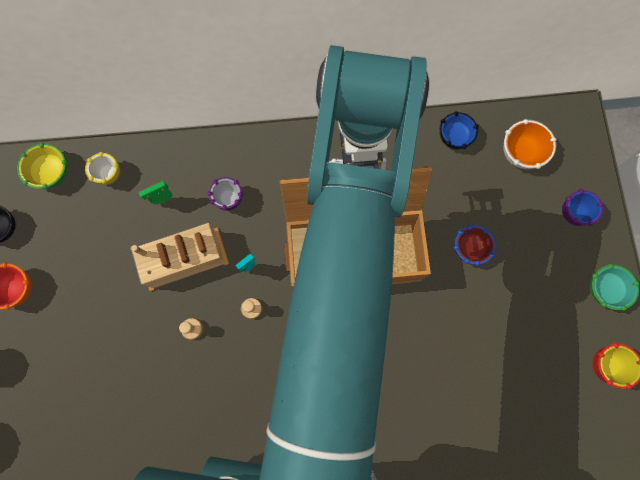

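Request:
{"api": "servo_tool", "payload": {
  "targets": [
    [0.6,[0,0,0],[0,0,0]],
    [0.6,[0,0,0],[0,0,0]],
    [0.6,[0,0,0],[0,0,0]],
    [0.6,[0,-0.02,0],[0,0,0]],
    [0.6,[0,-0.05,0],[0,0,0]],
    [0.6,[0,-0.08,0],[0,0,0]],
    [0.6,[0,-0.08,-0.05],[0,0,0]],
    [0.6,[0,-0.08,-0.08],[0,0,0]],
    [0.6,[0,-0.08,-0.08],[0,0,0]]
  ]
}}

```text
time: 8.8
ee_pos: [0.6124, -0.1487, 0.3845]
tool_rot: [-89.8, -0.1, -90.3]
contact_force: [0.7, -0.3, 0.3]
gripper_width: 0.0374
```

```bash
python3 -c "
from h import *
s=snap('side','s4'); st=status.read_state();p=tool()[0];print(p,st['gripper_width'],st['contact_force'],st['qpos'].round(1))
goal([.56,-.075,.28],90)"
```

```text
[ 0.61338723 -0.14867962  0.38369491] 0.03736277226135445 [ 0.31431201 -0.72140559  0.24208568] [-15.9   1.3  73.    0.  105.5 -15.7]
shift [-0.0735  0.1035 -0.0539] turn [-1.3000e-03 -1.5751e+00  2.2000e-03]
```

View pics/s4.png

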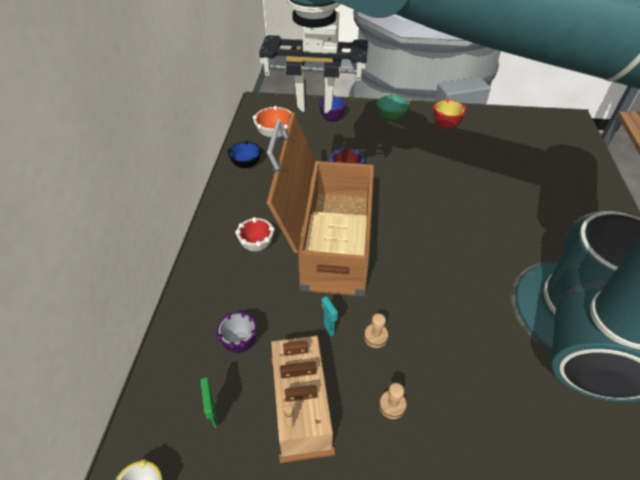

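Request:
{"api": "servo_tool", "payload": {
  "targets": [
    [0.4,[-0.02,0,-0.02],[0,-0.18,0]],
    [0.4,[-0.04,0,-0.04],[0,-0.36,0]],
    [0.4,[-0.074,0,-0.054],[0,-0.54,0]],
    [0.4,[-0.074,0,-0.054],[0,-0.72,0]],
    [0.4,[-0.074,0.02,-0.054],[0,-0.9,0]],
    [0.4,[-0.074,0.04,-0.054],[0,-1.08,0]],
    [0.4,[-0.074,0.06,-0.054],[0,-1.26,0]],
    [0.4,[-0.074,0.08,-0.054],[0,-1.44,0]],
    [0.4,[-0.074,0.104,-0.054],[0,-1.575,0]],
    [0.4,[-0.074,0.104,-0.054],[0,-1.575,0]],
    [0.4,[-0.074,0.104,-0.054],[0,-1.575,0]]
  ]
}}

```text
time: 10.22
ee_pos: [0.5607, -0.0744, 0.2789]
tool_rot: [-90.0, -0.0, -0.2]
contact_force: [0.2, -0.1, -0.1]
gripper_width: 0.0554
```

```bash
python3 -c "
from h import *
s=snap('wrist','w5'); st=status.read_state();p=tool()[0];print(p,st['tool_rot'],st['gripper_width'],st['contact_force'],st['qpos'].round(1))"
```

```text
[ 0.56066046 -0.07445891  0.2790299 ] [-9.00106071e+01 -7.34962522e-02 -1.32136669e-01] 0.05580728981590222 [ 0.55079362 -0.77935139  0.03930217] [ -10.2   -7.6   91.2    0.    96.3 -100. ]
```

View pics/w5.png

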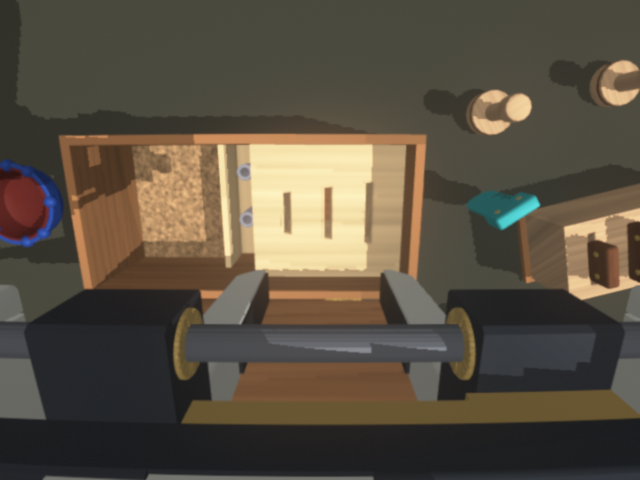

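```bash
python3 -c "
from h import *
s=snap('wrist'); crop(s,225,130,430,305,3.8,'w5c') if 0 else crop(s,225,130,435,310,3,'w5c')"
```

```text
(no output)
```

View pics/w5c.png

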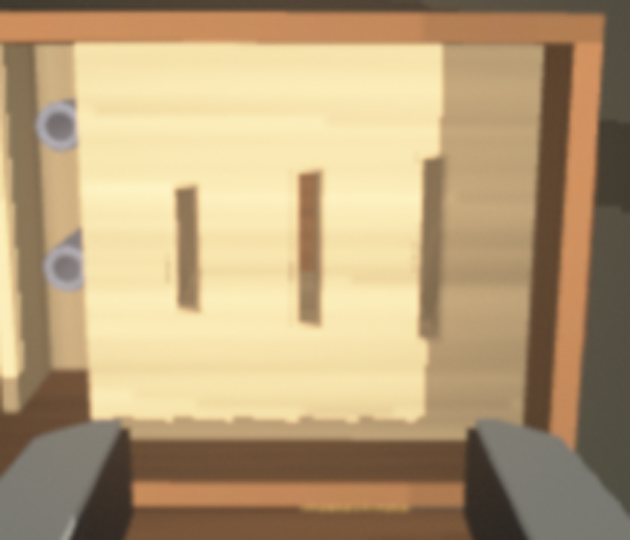

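```bash
python3 -c "
from h import *
s=snap('wrist')
P=lambda uv:(np.array(uv,float)+.5)/3-.5+[225,130]
print(onz(s,P([(188,248.5),(310.5,247.5),(431,248.5)]),.096).round(4))
e=onz(s,P([(188,186),(188,310),(310,171),(310,325),(431,157),(431,340)]),.096).round(4);print(e)
print(onz(s,P([(60,126),(67,268)]),.06).round(4))
"
```

```text
[[ 0.556  -0.1124  0.096 ]
 [ 0.5558 -0.0716  0.096 ]
 [ 0.5562 -0.0314  0.096 ]]
[[ 0.5352 -0.1118  0.096 ]
 [ 0.5771 -0.113   0.096 ]
 [ 0.5304 -0.0717  0.096 ]
 [ 0.5824 -0.0717  0.096 ]
 [ 0.5259 -0.0322  0.096 ]
 [ 0.5878 -0.0305  0.096 ]]
[[ 0.5179 -0.1609  0.06  ]
 [ 0.5697 -0.1612  0.06  ]]
```

```bash
python3 -c "
from h import *
goal([.6081,.2181,.20],103.9)"
```

```text
shift [0.0471 0.0788 0.2926] turn [ 0.0004 -0.2439  0.0013]
```

Request:
{"api": "servo_tool", "payload": {
  "targets": [
    [0.66,[0.01,0,0.05],[0,-0.08,0]],
    [0.66,[0.02,0,0.1],[0,-0.16,0]],
    [0.66,[0.03,0.01,0.15],[0,-0.244,0]],
    [0.66,[0.04,0.02,0.2],[0,-0.244,0]],
    [0.66,[0.047,0.03,0.25],[0,-0.244,0]],
    [0.66,[0.047,0.05,0.293],[0,-0.244,0]],
    [0.66,[0.047,0.079,0.293],[0,-0.244,0]],
    [0.66,[0.047,0.079,0.293],[0,-0.244,0]],
    [0.66,[0.047,0.079,0.293],[0,-0.244,0]]
  ],
  "force": 35
}}

```text
time: 11.5
ee_pos: [0.6075, 0.2183, 0.2003]
tool_rot: [-90.0, -0.1, 13.9]
contact_force: [-0.4, 0.4, 0.2]
gripper_width: 0.0316
```

```bash
python3 -c "
from h import *
s=snap('wrist','w6'); st=status.read_state();p=tool()[0];print(p,st['tool_rot'],st['gripper_width'],st['contact_force'])
goal([.6081,.2181,.088],103.9)"
```

```text
[0.60758582 0.21820249 0.20058728] [-89.99366138  -0.11789081  13.93191862] 0.03134025538173068 [ 0.06540955 -0.2038285  -1.10315124]
shift [ 0.0002  0.1126 -0.0002] turn [-0.0001  0.0006  0.0021]
```

View pics/w6.png

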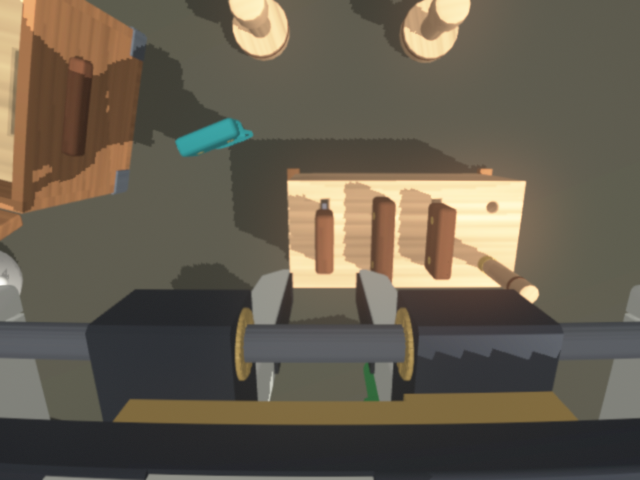

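```bash
python3 -c "
from h import *
s=snap('wrist'); p,r=tool()
w=onz(s,[(324.5,212.5),(325,272.5)],.115);print(w, w.mean(0)-p); print(r.inv().apply(w.mean(0)-p))
print(proj(s,[p, p+r.apply([0,.085,0]),[.6081,.2181,.115],[.594,.283,.085]]))
crop(s,270,160,540,310,2.9,'w6c') if 0 else crop(s,280,165,540,305,3,'w6c')"
```

```text
[[0.58596478 0.21208493 0.115     ]
 [0.63029638 0.22343939 0.115     ]] [ 0.0005361  -0.00043362 -0.08551214]
[ 0.00022889  0.08551277 -0.00056082]
[[326.10346588 287.42752621]
 [325.52034683 243.0401733 ]
 [325.21138109 243.22575031]
 [405.98187436 235.75372043]]
```

View pics/w6c.png

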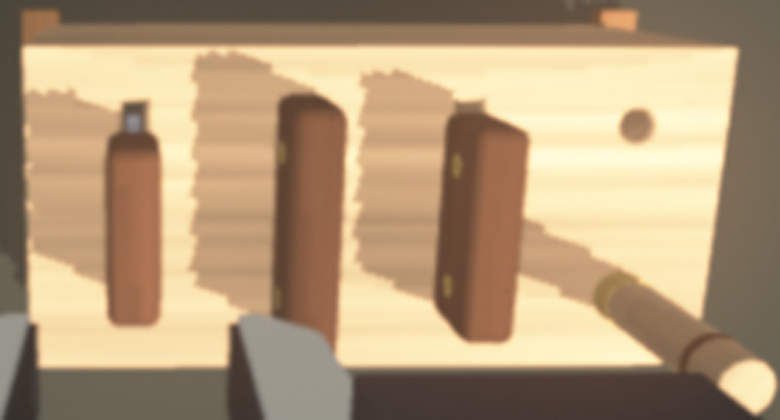

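Request:
{"api": "servo_tool", "payload": {
  "targets": [
    [0.66,[0,0.04,0],[0,0,0.002]],
    [0.66,[0,0.08,0],[0,0,0.002]],
    [0.66,[0,0.1,0],[0,0,0.002]],
    [0.66,[0,0.112,0],[0,0,0.002]],
    [0.66,[0,0.112,0],[0,0,0.002]],
    [1,[0,0.112,0],[0,0,0.002]],
    [1,[0,0.112,0],[0,0,0.002]],
    [1,[0,0.112,0],[0,0,0.002]],
    [1,[0,0.112,0],[0,0,0.002]]
  ],
  "force": 35
}}

```text
time: 12.72
ee_pos: [0.6074, 0.2187, 0.0876]
tool_rot: [-90.0, 0.0, 14.0]
contact_force: [-0.6, -0.4, 6.6]
gripper_width: 0.0137
```

```bash
python3 -c "
from h import *
st=status.read_state();p=tool()[0];print(p,st['tool_rot'],st['gripper_width'],st['contact_force'])
goal([.556,-.1128,.235],90)"
```

```text
[0.60737612 0.21870263 0.08761049] [-8.99937790e+01  4.15969125e-02  1.39926557e+01] 0.013658953091977495 [-0.56153249 -0.35100626  6.57202924]
shift [-0.1301 -0.1473 -0.3092] turn [-0.      0.2442 -0.0007]
```

Request:
{"api": "servo_tool", "payload": {
  "targets": [
    [1,[0,-0.05,0],[0,0,0]],
    [1,[0,-0.1,0],[0,0,0]],
    [1,[0,-0.15,0],[0,0,0]],
    [1,[-0.02,-0.15,-0.05],[0,0.06,0]],
    [1,[-0.04,-0.15,-0.1],[0,0.12,0]],
    [1,[-0.06,-0.15,-0.15],[0,0.18,0]],
    [1,[-0.085,-0.15,-0.2],[0,0.244,0]],
    [1,[-0.105,-0.15,-0.25],[0,0.244,0]],
    [1,[-0.13,-0.15,-0.309],[0,0.244,0]],
    [1,[-0.13,-0.15,-0.309],[0,0.244,0]],
    [1,[-0.13,-0.15,-0.309],[0,0.244,0]],
    [1,[-0.13,-0.15,-0.309],[0,0.244,0]]
  ]
}}

```text
time: 14.22
ee_pos: [0.5561, -0.1116, 0.2369]
tool_rot: [-90.0, 0.1, 0.1]
contact_force: [0.2, 0.2, -0.9]
gripper_width: 0.014
```

```bash
python3 -c "
from h import *
s=snap('wrist','w7'); st=status.read_state();p=tool()[0];print(p,st['tool_rot'],st['gripper_width'],st['contact_force'])
goal([.556,-.1128,.200],90)
print(proj(s,[[.556-.0205,-.1128,.096],[.556+.0205,-.1128,.096],[.5560,-.1128,.096]]))"
```

```text
[ 0.55610431 -0.11153044  0.23691838] [-90.02042003   0.11080934   0.09970274] 0.013814494550543219 [ 0.31625129  0.84339702 -0.63445635]
shift [-0.      0.0369 -0.0013] turn [ 0.0004  0.0017 -0.0019]
[[324.04829333 203.50576219]
 [324.02494921 248.66650521]
 [324.0364471  226.44076024]]
```

View pics/w7.png

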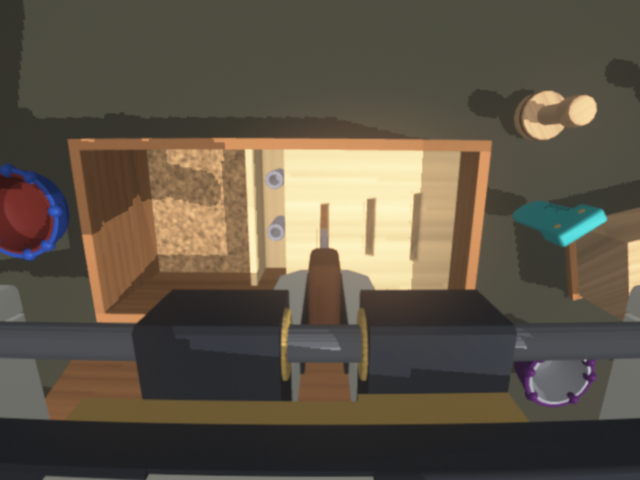

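Request:
{"api": "servo_tool", "payload": {
  "targets": [
    [1,[0,0.03,-0.001],[0,0.002,-0.002]],
    [1,[0,0.055,-0.001],[0,0.002,-0.002]],
    [1,[0,0.055,-0.001],[0,0.002,-0.002]],
    [1,[0,0.055,-0.001],[0,0.002,-0.002]]
  ]
}}

```text
time: 14.78
ee_pos: [0.5562, -0.1132, 0.1831]
tool_rot: [-90.0, -0.1, -0.1]
contact_force: [-0.1, 0.3, -0.6]
gripper_width: 0.0138
```

```bash
python3 -c "
from h import *
s=snap('wrist','w8'); st=status.read_state();p=tool()[0];print(p,st['tool_rot'],st['gripper_width'],st['contact_force'])
goal([.556,-.1128,.099],90)
print(proj(s,[[.556-.0205,-.1128,.096],[.556+.0205,-.1128,.096],[.5560,-.1128,.096]]))
crop(s,240,130,440,300,3,'w8c')"
```

```text
[ 0.55628598 -0.11341658  0.18335964] [-9.00519186e+01 -9.10679690e-02 -6.77125893e-02] 0.013767671721798354 [ 0.21572161  0.06540092 -0.05222317]
shift [-0.0004  0.0844  0.0007] turn [ 0.0009 -0.0012  0.0016]
[[326.23645768 214.24838932]
 [326.25940341 267.81072844]
 [326.24868005 241.55081725]]
```

View pics/w8c.png

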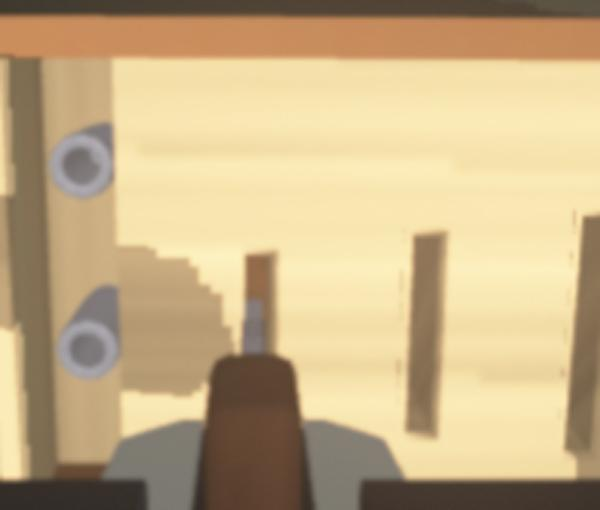

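Request:
{"api": "servo_tool", "payload": {
  "targets": [
    [1,[0,0,0.0016],[0,0,0.001]],
    [1,[0,0,0.0016],[0,0,0.001]],
    [1,[0,0.003,0.0016],[0,0,0.001]]
  ]
}}

```text
time: 15.2
ee_pos: [0.5559, -0.1121, 0.1792]
tool_rot: [-90.0, 0.0, -0.1]
contact_force: [0.2, -0.0, -0.2]
gripper_width: 0.0139
```

```bash
python3 -c "
from h import *
s=snap('wrist','w8'); st=status.read_state();p=tool()[0];print(p,st['tool_rot'],st['gripper_width'],st['contact_force'])
goal([.556,-.1128,.099],90)
crop(s,280,190,380,270,7,'w8c')"
```

```text
[ 0.55569973 -0.11205873  0.17849131] [-9.00259573e+01  6.37720014e-02 -1.04000790e-01] 0.013660520183246413 [-0.99152416  0.18350894 -1.2463726 ]
shift [ 0.0004  0.0795 -0.0007] turn [ 0.0005 -0.0018 -0.0011]
```

View pics/w8c.png

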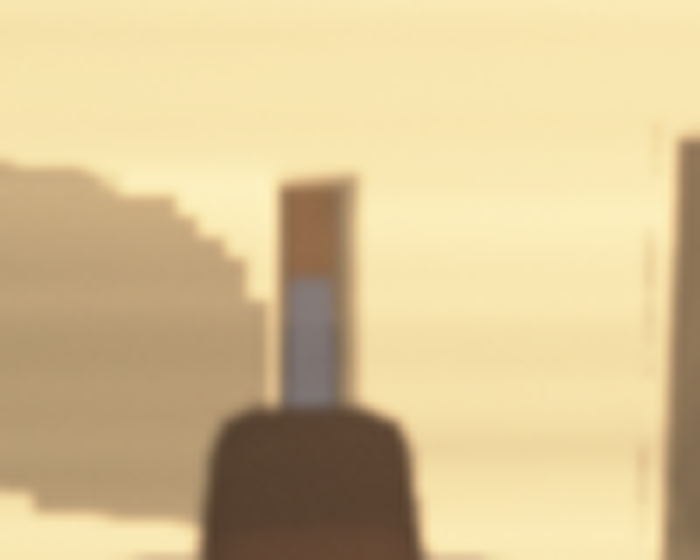

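Request:
{"api": "servo_tool", "payload": {
  "targets": [
    [1,[0,0,0.0005],[0,0,0]],
    [1,[0,0.01,0.0005],[0,0,0]],
    [1,[0,0.02,0.0005],[0,0,0]],
    [1,[0,0.03,0.0005],[0,0,0]]
  ]
}}

```text
time: 15.75
ee_pos: [0.5556, -0.1116, 0.1478]
tool_rot: [-90.0, 0.1, -0.1]
contact_force: [-0.3, -0.7, -0.1]
gripper_width: 0.0138
```

Request:
{"api": "servo_tool", "payload": {
  "targets": [
    [1,[0,0.015,0],[0,0,0]],
    [1,[0,0.03,0],[0,0,0]],
    [1,[0,0.04,0],[0,0,0]],
    [1,[0,0.047,0],[0,0,0]],
    [1,[0,0.049,0],[0,0,0]],
    [1,[0,0.049,0],[0,0,0]]
  ]
}}

```text
time: 16.5
ee_pos: [0.5558, -0.1116, 0.1001]
tool_rot: [-90.0, 0.0, -0.1]
contact_force: [-0.4, 0.7, -0.8]
gripper_width: 0.014
```

Request:
{"api": "servo_tool", "payload": {
  "targets": [
    [1,[0,0.001,0],[0,0,0]],
    [1,[0,0.0015,0],[0,0,0]],
    [0.72,[0,0.0015,0],[0,0,0]],
    [0.72,[0,0.0015,0],[0,0,0]],
    [0.72,[0,0.0015,0],[0,0,0]],
    [0.7,[0,-0.03,0],[0,0,0]],
    [0.66,[0,-0.09,0],[0,0,0]],
    [0.66,[0,-0.12,0],[0,0,0]],
    [0.66,[0,-0.12,0],[0,0,0]]
  ]
}}

```text
time: 17.62
ee_pos: [0.5566, -0.1117, 0.2226]
tool_rot: [-90.1, -0.2, -0.1]
contact_force: [0.4, 0.3, -0.3]
gripper_width: 0.0316
```

```bash
python3 -c "
from h import *
s=snap('wrist','w9'); st=status.read_state();p=tool()[0];print(p,st['tool_rot'],st['gripper_width'],st['contact_force'])
goal([.5975,.2615,.20],103.9)"
```

```text
[ 0.556041   -0.1115728   0.22045822] [-9.00460499e+01 -2.24229713e-02 -1.00235950e-01] 0.031535019980983105 [ 0.18781475 -0.07351807 -0.80628828]
shift [0.0408 0.0202 0.3732] turn [ 0.0008 -0.2444  0.0003]
```

View pics/w9.png

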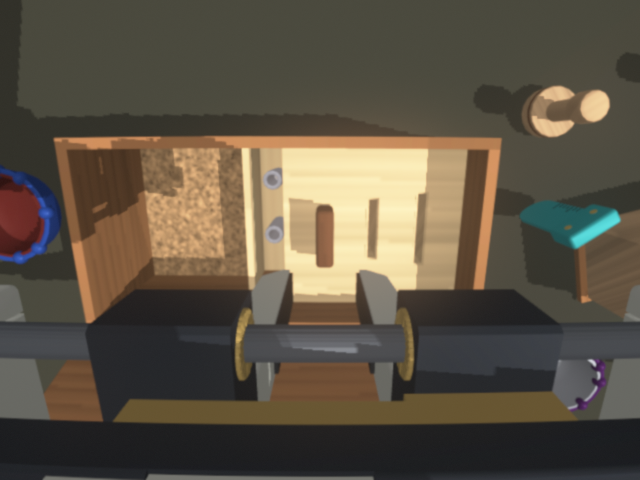

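Request:
{"api": "servo_tool", "payload": {
  "targets": [
    [0.66,[0.005,0,0.06],[0,-0.08,0]],
    [0.66,[0.01,0,0.12],[0,-0.16,0]],
    [0.66,[0.02,0,0.18],[0,-0.244,0]],
    [0.66,[0.025,0,0.24],[0,-0.244,0]],
    [0.66,[0.03,0,0.3],[0,-0.244,0]],
    [0.66,[0.041,0.01,0.35],[0,-0.244,0]],
    [0.66,[0.041,0.02,0.373],[0,-0.244,0]],
    [0.66,[0.041,0.02,0.373],[0,-0.244,0]],
    [0.66,[0.041,0.02,0.373],[0,-0.244,0]]
  ]
}}

```text
time: 18.8
ee_pos: [0.5974, 0.2602, 0.1995]
tool_rot: [-90.0, 0.1, 13.8]
contact_force: [0.2, -0.4, -0.4]
gripper_width: 0.0317
```

```bash
python3 -c "
from h import *
s=snap('wrist','w10'); st=status.read_state();p=tool()[0];print(p,st['tool_rot'],st['gripper_width'],st['contact_force'])
crop(s,270,170,500,300,3,'w10c')
goal([.5975,.2615,.088],103.9)"
```

```text
[0.5975517  0.26011213 0.19992479] [-9.00239599e+01  4.57242479e-02  1.38152434e+01] 0.03143616220480156 [-0.30680944  0.00071039  0.27854441]
shift [0.0004 0.1119 0.0014] turn [ 0.0004 -0.0015 -0.0008]
```

View pics/w10c.png

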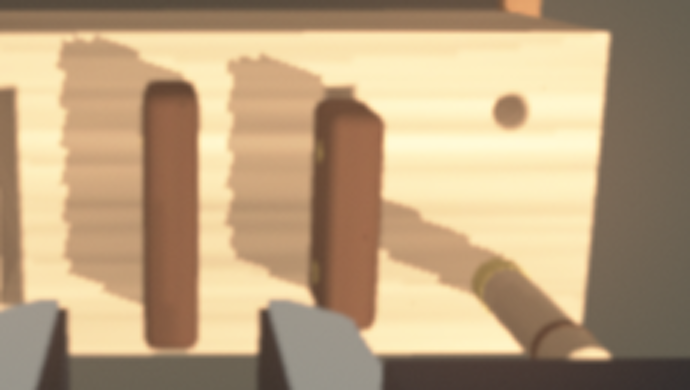

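Request:
{"api": "servo_tool", "payload": {
  "targets": [
    [0.66,[0,0.04,0.001],[0,-0.001,0]],
    [0.66,[0,0.08,0.001],[0,-0.001,0]],
    [0.66,[0,0.1,0.001],[0,-0.001,0]],
    [0.66,[0,0.112,0.001],[0,-0.001,0]],
    [0.66,[0,0.112,0.001],[0,-0.001,0]],
    [1,[0,0.112,0.001],[0,-0.001,0]],
    [1,[0,0.112,0.001],[0,-0.001,0]],
    [1,[0,0.112,0.001],[0,-0.001,0]],
    [1,[0,0.112,0.001],[0,-0.001,0]]
  ],
  "force": 35
}}

```text
time: 19.98
ee_pos: [0.5975, 0.2625, 0.0887]
tool_rot: [-90.0, -0.0, 13.9]
contact_force: [-0.5, -0.2, 6.3]
gripper_width: 0.0142
```

```bash
python3 -c "
from h import *
st=status.read_state();p=tool()[0];print(p,st['tool_rot'],st['gripper_width'],st['contact_force'])
goal([.556,-.0304,.236],90)"
```

```text
[0.59746774 0.26247635 0.08865767] [-9.00044445e+01 -1.45124543e-02  1.39375401e+01] 0.01424749387119414 [-0.47360021 -0.23932698  6.3027793 ]
shift [-0.1108 -0.1473 -0.2743] turn [0.     0.2433 0.0003]
```

Request:
{"api": "servo_tool", "payload": {
  "targets": [
    [1,[0,-0.05,0],[0,0,0]],
    [1,[0,-0.1,0],[0,0,0]],
    [1,[0,-0.148,0],[0,0,0]],
    [1,[-0.02,-0.148,-0.05],[0,0.06,0]],
    [1,[-0.04,-0.148,-0.1],[0,0.12,0]],
    [1,[-0.06,-0.148,-0.15],[0,0.18,0]],
    [1,[-0.085,-0.148,-0.2],[0,0.243,0]],
    [1,[-0.105,-0.148,-0.25],[0,0.243,0]],
    [1,[-0.111,-0.148,-0.274],[0,0.243,0]],
    [1,[-0.111,-0.11,-0.274],[0,0.243,0]],
    [1,[-0.111,-0.093,-0.274],[0,0.243,0]],
    [1,[-0.111,-0.093,-0.274],[0,0.243,0]]
  ]
}}

```text
time: 21.48
ee_pos: [0.555, -0.03, 0.18]
tool_rot: [-90.0, 0.2, 0.0]
contact_force: [0.9, -0.0, -0.3]
gripper_width: 0.0138
```

```bash
python3 -c "
from h import *
s=snap('wrist','w11'); st=status.read_state();p=tool()[0];print(p,st['tool_rot'],st['gripper_width'],st['contact_force'])
goal([.556,-.0302,.179],90)
crop(s,280,190,380,270,7,'w11c')"
```

```text
[ 0.55547482 -0.02996698  0.18122298] [-9.00243707e+01  7.39942499e-02  4.69817517e-02] 0.013629618157885721 [ 0.65079867  0.20046273 -1.37680134]
shift [ 0.0005  0.0022 -0.0002] turn [ 0.0004  0.0008 -0.0013]
```

View pics/w11c.png

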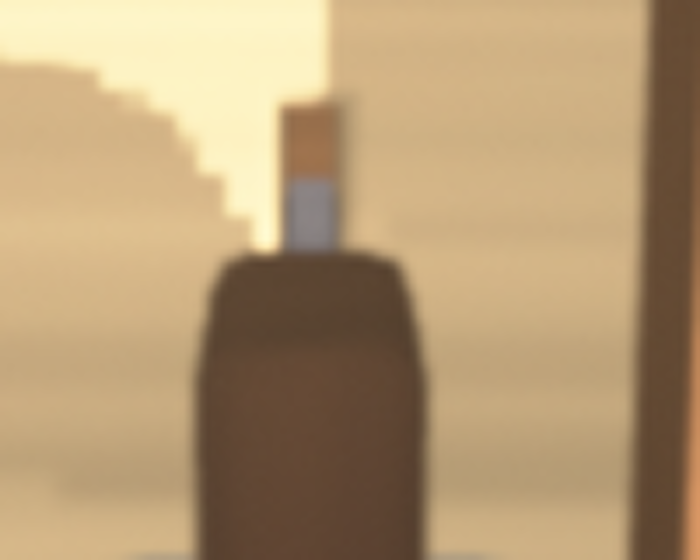

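Request:
{"api": "servo_tool", "payload": {
  "targets": [
    [1,[0,0.01,0.0003],[0,0,0]],
    [1,[0,0.02,0.0003],[0,0,0]],
    [1,[0,0.03,0.0003],[0,0,0]],
    [1,[0,0.04,0.0003],[0,0,0]]
  ]
}}

```text
time: 22.02
ee_pos: [0.5553, -0.03, 0.1401]
tool_rot: [-90.0, 0.1, 0.0]
contact_force: [-0.4, -0.1, -1.3]
gripper_width: 0.0137
```

Request:
{"api": "servo_tool", "payload": {
  "targets": [
    [1,[0,0.015,0],[0,0,0]],
    [1,[0,0.028,0],[0,0,0]],
    [1,[0,0.036,0],[0,0,0]],
    [1,[0,0.039,0],[0,0,0]],
    [1,[0,0.04,0],[0,0,0]],
    [1,[0,0.04,0],[0,0,0]],
    [0.72,[0,0.04,0],[0,0,0]],
    [0.72,[0,0.04,0],[0,0,0]],
    [0.72,[0,0.04,0],[0,0,0]]
  ]
}}

```text
time: 23.15
ee_pos: [0.5554, -0.0301, 0.101]
tool_rot: [-90.0, 0.0, 0.0]
contact_force: [-0.5, -0.2, 0.2]
gripper_width: 0.0256
```

Request:
{"api": "servo_tool", "payload": {
  "targets": [
    [0.72,[0,-0.03,0],[0,0,0]],
    [0.66,[0,-0.08,0],[0,0,0]],
    [0.66,[0,-0.12,0],[0,0,0]],
    [0.66,[0,-0.12,0],[0,0,0]],
    [0.66,[0,-0.12,0],[0,0,0]]
  ]
}}

```text
time: 23.78
ee_pos: [0.5553, -0.03, 0.2201]
tool_rot: [-90.0, 0.1, 0.0]
contact_force: [-0.6, 0.0, -0.4]
gripper_width: 0.0312
```

```bash
python3 -c "
from h import *
s=snap('wrist','w12'); st=status.read_state();p=tool()[0];print(p,st['tool_rot'],st['gripper_width'],st['contact_force'])
goal([.5867,.3048,.20],103.9)"
```

```text
[ 0.55512367 -0.02994686  0.21958529] [-9.00164252e+01  1.44001291e-01  1.30616737e-02] 0.03141097401636793 [ 0.31230604  0.83352561 -0.36390773]
shift [0.0317 0.0194 0.3347] turn [-0.     -0.2424 -0.0025]
```

View pics/w12.png

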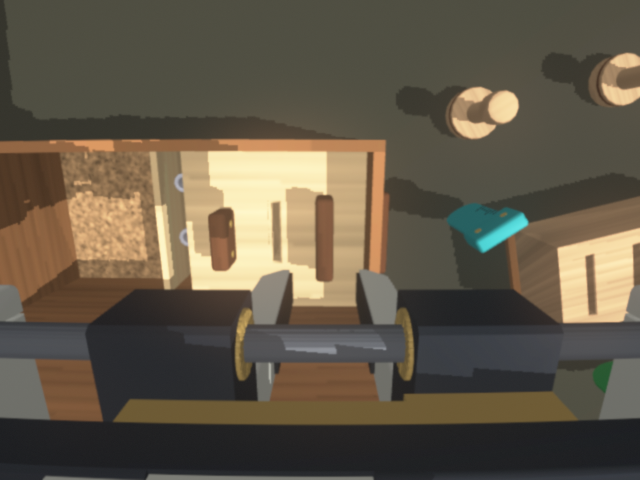

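Both gauges are seated (small at (222,238), large at (325,238)). Now the medium one.

Request:
{"api": "servo_tool", "payload": {
  "targets": [
    [0.66,[0.005,0,0.06],[0,-0.08,0]],
    [0.66,[0.01,0,0.12],[0,-0.16,0]],
    [0.66,[0.02,0,0.18],[0,-0.242,0]],
    [0.66,[0.025,0,0.24],[0,-0.242,0]],
    [0.66,[0.03,0,0.3],[0,-0.242,0]],
    [0.66,[0.032,0.01,0.335],[0,-0.242,-0.001]],
    [0.66,[0.032,0.02,0.335],[0,-0.242,-0.001]],
    [0.66,[0.032,0.02,0.335],[0,-0.242,-0.001]]
  ]
}}

```text
time: 24.82
ee_pos: [0.5868, 0.3043, 0.1987]
tool_rot: [-90.1, 0.2, 13.9]
contact_force: [-0.6, -0.7, -0.0]
gripper_width: 0.0315
```

```bash
python3 -c "
from h import *
s=snap('wrist','w13'); st=status.read_state();p=tool()[0];print(p,st['tool_rot'],st['gripper_width'],st['contact_force'])
crop(s,270,170,500,300,3,'w13c')
goal([.5867,.3048,.088],103.9)
print(proj(s,[[.5867,.3048,.115]]))"
```

```text
[0.58718729 0.30405484 0.19979814] [-9.00495323e+01  8.70017781e-02  1.38449370e+01] 0.031523735195188037 [ 0.0576939  -0.16240918  0.67484333]
shift [-1.000e-04  1.118e-01  9.000e-04] turn [ 0.0009 -0.001  -0.0015]
[[326.38145501 243.8192308 ]]
```

View pics/w13c.png

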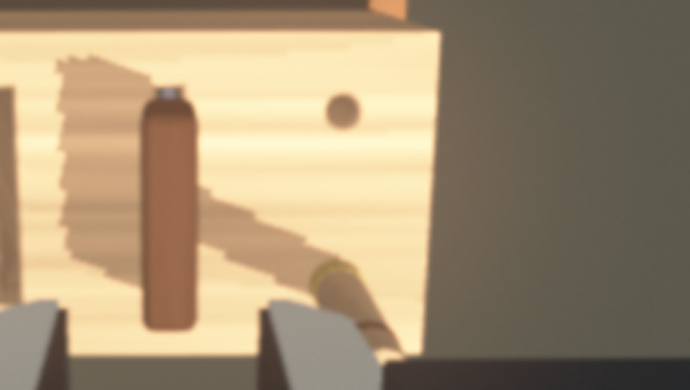

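Request:
{"api": "servo_tool", "payload": {
  "targets": [
    [0.66,[0,0.04,0.001],[0,-0.001,0]],
    [0.66,[0,0.08,0.001],[0,-0.001,-0.001]],
    [0.66,[0,0.1,0.001],[0,-0.001,-0.001]],
    [0.66,[0,0.112,0.001],[0,-0.001,-0.001]],
    [0.66,[0,0.112,0.001],[0,-0.001,-0.001]],
    [1,[0,0.112,0.001],[0,-0.001,-0.001]],
    [1,[0,0.112,0.001],[0,-0.001,-0.001]],
    [1,[0,0.112,0.001],[0,-0.001,-0.001]],
    [1,[0,0.112,0.001],[0,-0.001,-0.001]]
  ],
  "force": 35
}}

```text
time: 26.0
ee_pos: [0.5875, 0.3061, 0.0897]
tool_rot: [-90.0, -0.1, 13.9]
contact_force: [-1.3, 0.3, 6.5]
gripper_width: 0.0137
```

```bash
python3 -c "
from h import *
st=status.read_state();p=tool()[0];print(p,st['tool_rot'],st['gripper_width'],st['contact_force'])
goal([.556,-.0709,.236],90)"
```

```text
[0.58748955 0.30612145 0.08965579] [-90.00748469  -0.12664497  13.94047952] 0.01370838948331822 [-1.28388337  0.30263292  6.4917442 ]
shift [-0.1211 -0.1466 -0.3583] turn [-1.000e-04  2.433e-01  2.200e-03]
```

Request:
{"api": "servo_tool", "payload": {
  "targets": [
    [1,[0,-0.05,0],[0,0,0]],
    [1,[0,-0.1,0],[0,0,0]],
    [1,[0,-0.147,0],[0,0,0]],
    [1,[-0.02,-0.147,-0.06],[0,0.06,0]],
    [1,[-0.04,-0.147,-0.12],[0,0.12,0]],
    [1,[-0.06,-0.147,-0.18],[0,0.18,0]],
    [1,[-0.085,-0.147,-0.24],[0,0.243,0]],
    [1,[-0.105,-0.147,-0.3],[0,0.243,0]],
    [1,[-0.121,-0.147,-0.358],[0,0.243,0]],
    [1,[-0.121,-0.147,-0.358],[0,0.243,0]],
    [1,[-0.121,-0.11,-0.358],[0,0.243,0]],
    [1,[-0.121,-0.092,-0.358],[0,0.243,0.001]]
  ]
}}

```text
time: 27.5
ee_pos: [0.5553, -0.07, 0.1789]
tool_rot: [-90.0, 0.1, 0.0]
contact_force: [-0.0, 0.9, -1.6]
gripper_width: 0.0137
```

```bash
python3 -c "
from h import *
s=snap('wrist','w14'); st=status.read_state();p=tool()[0];print(p,st['tool_rot'],st['gripper_width'],st['contact_force'])
goal([.556,-.0709,.180],90)
crop(s,280,190,380,270,7,'w14c')"
```

```text
[ 0.55491232 -0.06978479  0.17697746] [-8.99661278e+01  2.24083986e-01  5.09420660e-02] 0.013924537697574903 [ 0.0912247   0.75425528 -3.97308466]
shift [ 0.0011 -0.003  -0.0011] turn [-0.0006  0.0009 -0.0039]
```

View pics/w14c.png

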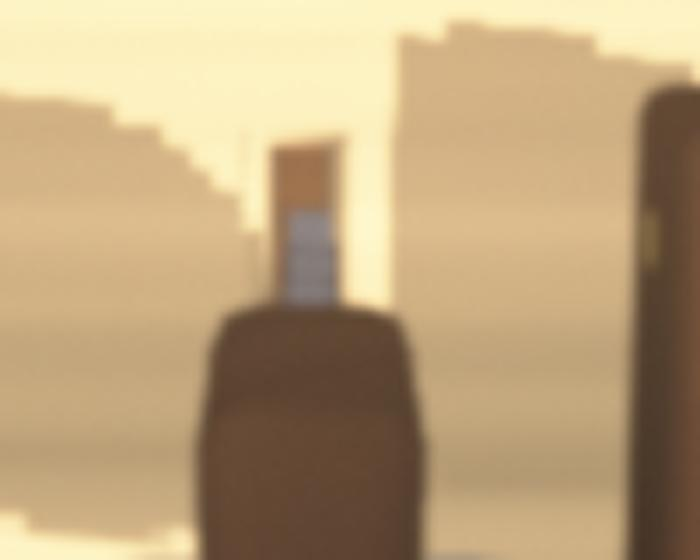

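Request:
{"api": "servo_tool", "payload": {
  "targets": [
    [1,[0.001,-0.002,-0.001],[0,0,-0.002]],
    [1,[0.001,-0.002,-0.001],[0,0,-0.002]]
  ]
}}

```text
time: 27.8
ee_pos: [0.5575, -0.0715, 0.1843]
tool_rot: [-90.0, -0.2, 0.0]
contact_force: [0.7, 0.2, -0.5]
gripper_width: 0.0135
```

```bash
python3 -c "
from h import *
s=snap('wrist','w14'); st=status.read_state();p=tool()[0];print(p,st['tool_rot'],st['gripper_width'],st['contact_force'])
crop(s,280,190,380,270,7,'w14c')"
```

```text
[ 0.55737297 -0.07150642  0.1840813 ] [-9.00306027e+01 -2.15056035e-01  3.21477248e-02] 0.013754985936489475 [-0.45068717  0.09073675 -0.13825052]
```

View pics/w14c.png

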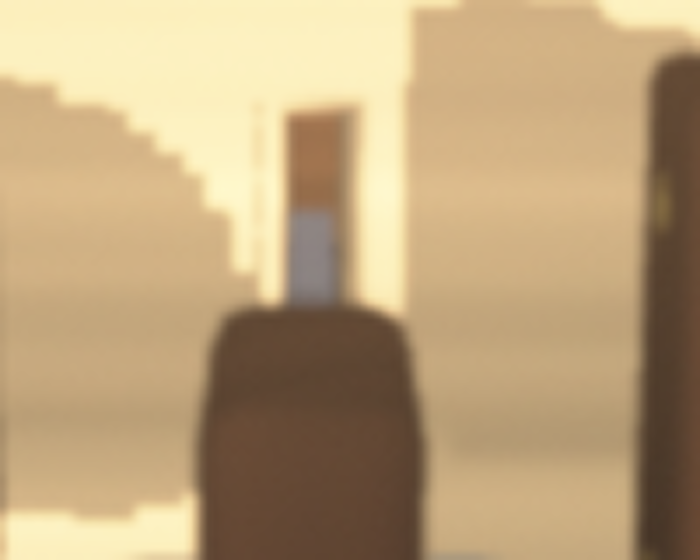

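Request:
{"api": "servo_tool", "payload": {
  "targets": [
    [1,[-0.001,0,0.0008],[0,0,0.002]],
    [1,[-0.001,0.005,0.0008],[0,0,0.002]],
    [1,[-0.001,0.01,0.0008],[0,0,0.002]],
    [1,[-0.001,0.016,0.0008],[0,0,0.002]],
    [1,[-0.001,0.024,0.0008],[0,0,0.002]],
    [1,[-0.001,0.034,0.0008],[0,0,0.002]]
  ]
}}

```text
time: 28.6
ee_pos: [0.5559, -0.0709, 0.148]
tool_rot: [-90.0, -0.0, 0.0]
contact_force: [0.5, 0.3, -0.5]
gripper_width: 0.0136
```

Request:
{"api": "servo_tool", "payload": {
  "targets": [
    [1,[0,0.015,0],[0,0,0]],
    [1,[0,0.03,0],[0,0,0]],
    [1,[0,0.04,0],[0,0,0]],
    [1,[0,0.045,0],[0,0,0]],
    [1,[0,0.047,0],[0,0,0]],
    [1,[0,0.047,0],[0,0,0]],
    [0.74,[0,0.047,0],[0,0,0]],
    [0.74,[0,0.047,0],[0,0,0]],
    [0.74,[0,0.047,0],[0,0,0]]
  ]
}}

```text
time: 29.72
ee_pos: [0.556, -0.0709, 0.1019]
tool_rot: [-90.0, -0.0, 0.0]
contact_force: [0.5, -1.0, -0.1]
gripper_width: 0.0239
```

Request:
{"api": "servo_tool", "payload": {
  "targets": [
    [0.74,[0,-0.03,0],[0,0,0]],
    [0.72,[0,-0.08,0],[0,0,0]],
    [0.66,[0,-0.12,0],[0,0,0]],
    [0.66,[0,-0.12,0],[0,0,0]],
    [0.66,[0,-0.12,0],[0,0,0]]
  ]
}}

```text
time: 30.35
ee_pos: [0.5557, -0.0708, 0.2209]
tool_rot: [-90.0, 0.0, 0.0]
contact_force: [0.8, -0.2, -0.6]
gripper_width: 0.0317
```

```bash
python3 -c "
from h import *
s=snap('wrist','w15'); st=status.read_state();p=tool()[0];print(p,st['tool_rot'],st['gripper_width'],st['contact_force'])
goal([.60,.357,.25],103.9)"
```

```text
[ 0.55555583 -0.07081943  0.22040342] [-9.00000922e+01  8.66123974e-02  1.04155503e-02] 0.031834308371214703 [-0.27935152 -0.0663573  -0.5457265 ]
shift [ 0.0445 -0.0297  0.4278] turn [-2.000e-04 -2.424e-01 -1.500e-03]
```

View pics/w15.png

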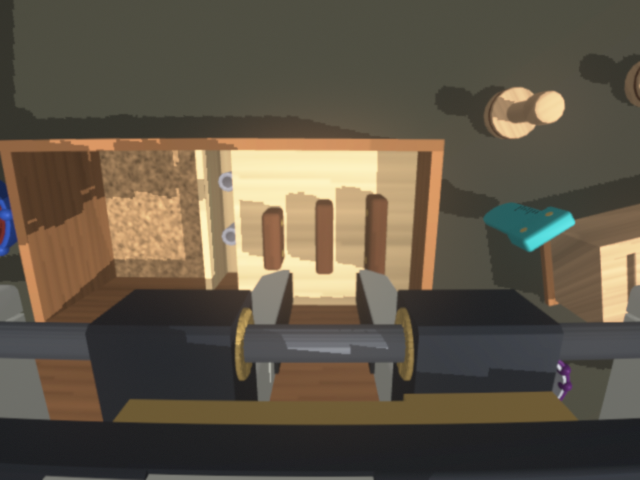

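Request:
{"api": "servo_tool", "payload": {
  "targets": [
    [0.55,[0.005,-0.01,0.06],[0,-0.08,0]],
    [0.55,[0.01,-0.01,0.12],[0,-0.16,0]],
    [0.55,[0.015,-0.01,0.18],[0,-0.242,0]],
    [0.55,[0.02,-0.01,0.24],[0,-0.242,0]],
    [0.55,[0.03,-0.01,0.3],[0,-0.242,0]],
    [0.55,[0.035,-0.01,0.36],[0,-0.242,0]],
    [0.55,[0.045,-0.01,0.42],[0,-0.242,0]],
    [0.55,[0.045,-0.01,0.428],[0,-0.242,0]],
    [0.55,[0.045,-0.01,0.428],[0,-0.242,0]],
    [0.55,[0.045,-0.01,0.428],[0,-0.242,0]]
  ]
}}

```text
time: 31.65
ee_pos: [0.6009, 0.3558, 0.2314]
tool_rot: [-90.0, 0.0, 13.8]
contact_force: [-0.2, -0.3, 0.8]
gripper_width: 0.0418
```

```bash
python3 -c "
from h import *
s=snap('wrist','w16'); st=status.read_state();p=tool()[0];print(p,st['tool_rot'],st['gripper_width'],st['contact_force'])
print(proj(s,[[.6005,.3556,.151],[.6005,.3556,.085]]))
crop(s,240,150,440,300,4,'w16c')"
```

```text
[0.60095479 0.35579239 0.23168876] [-9.00229811e+01 -2.88811092e-03  1.38003941e+01] 0.041548883607270666 [ 0.09525701  0.21510021 -0.33919122]
[[325.37784925 244.21671269]
 [325.19222288 224.81933702]]
```

View pics/w16c.png

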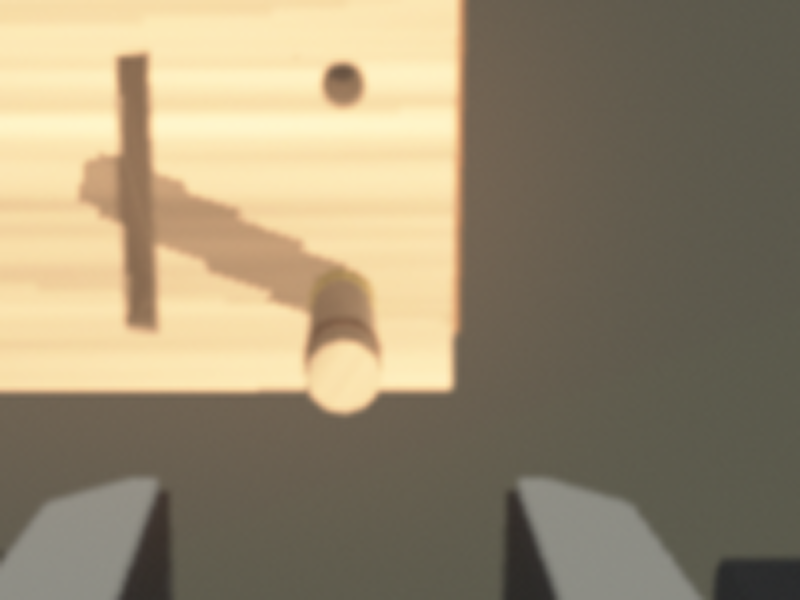

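Request:
{"api": "servo_tool", "payload": {
  "targets": [
    [0.55,[0,0.04,0],[0,0,0]],
    [0.55,[0,0.08,0],[0,0,0]],
    [0.55,[-0.0005,0.1,0],[0,0,0]],
    [0.55,[-0.0005,0.109,0],[0,0,0]],
    [0.55,[-0.0005,0.109,0],[0,0,0]],
    [1,[-0.0005,0.109,0],[0,0,0]],
    [1,[-0.0005,0.109,0],[0,0,0]],
    [1,[-0.0005,0.109,0],[0,0,0]],
    [1,[-0.0005,0.109,0],[0,0,0]],
    [1,[-0.0005,0.109,0],[0,0,0]]
  ],
  "force": 30
}}

```text
time: 32.95
ee_pos: [0.6005, 0.3571, 0.123]
tool_rot: [-90.0, -0.0, 13.9]
contact_force: [-0.4, -0.0, 2.7]
gripper_width: 0.0132
```

```bash
python3 -c "
from h import *
st=status.read_state();p=tool()[0];print(p,st['tool_rot'],st['gripper_width'],st['contact_force'])
goal([.5179,-.1605,.235],90)"
```

```text
[0.60046919 0.35708882 0.12295108] [-9.00059792e+01 -2.75579003e-02  1.38783391e+01] 0.01324102791198515 [-0.37186288 -0.02205143  2.73012556]
shift [-0.2043 -0.1121 -0.4827] turn [0.     0.2422 0.0005]
```

Request:
{"api": "servo_tool", "payload": {
  "targets": [
    [1,[0,-0.06,0],[0,0,0]],
    [1,[0,-0.112,0],[0,0,0]],
    [1,[-0.025,-0.115,-0.06],[0,0.08,0]],
    [1,[-0.05,-0.115,-0.12],[0,0.16,0]],
    [1,[-0.075,-0.115,-0.18],[0,0.242,0]],
    [1,[-0.1,-0.115,-0.24],[0,0.242,0]],
    [1,[-0.125,-0.115,-0.3],[0,0.242,0]],
    [1,[-0.15,-0.115,-0.36],[0,0.242,0]],
    [1,[-0.175,-0.115,-0.42],[0,0.242,0]],
    [1,[-0.204,-0.115,-0.482],[0,0.242,0]],
    [1,[-0.204,-0.115,-0.482],[0,0.242,0]],
    [1,[-0.204,-0.115,-0.482],[0,0.242,0]]
  ]
}}

```text
time: 34.45
ee_pos: [0.5175, -0.1611, 0.2375]
tool_rot: [-90.0, 0.0, -0.1]
contact_force: [-0.1, 0.3, -0.3]
gripper_width: 0.0132
```

```bash
python3 -c "
from h import *
s=snap('wrist','w17'); st=status.read_state();p=tool()[0];print(p,st['tool_rot'],st['gripper_width'],st['contact_force'])
goal([.518,-.1603,.150],90)
print(proj(s,[[.518,-.1608,.06],[.570,-.1608,.06]]))"
```

```text
[ 0.51774634 -0.16003755  0.23757829] [-8.99972873e+01  9.74129559e-03 -6.74022679e-02] 0.013106238220422471 [ 0.47100295  0.78109166 -0.95796191]
shift [ 0.0003  0.0876 -0.0003] turn [-0.     -0.0012 -0.0002]
[[325.61643642 218.76890371]
 [325.72955963 268.63815157]]
```

View pics/w17.png

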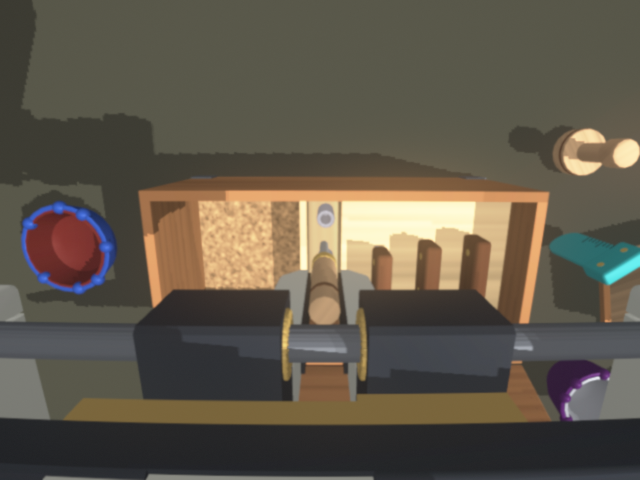

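Request:
{"api": "servo_tool", "payload": {
  "targets": [
    [1,[0,0.04,0],[0,-0.001,0]],
    [1,[0,0.075,0],[0,-0.001,0]],
    [1,[0,0.085,0],[0,-0.001,0]],
    [1,[0,0.085,0],[0,-0.001,0]],
    [1,[0,0.085,0],[0,-0.001,0]]
  ]
}}

```text
time: 35.12
ee_pos: [0.5186, -0.1597, 0.1544]
tool_rot: [-90.0, -0.1, 0.1]
contact_force: [0.3, -0.3, -0.2]
gripper_width: 0.0134
```

```bash
python3 -c "
from h import *
s=snap('wrist','w18'); st=status.read_state();p,r=tool();print(p,st['tool_rot'],st['gripper_width'],st['contact_force'])
print((proj(s,[[.518,-.1608,.06],p+r.apply([0,.082,0]),p+r.apply([0,.038,0])])-[280,170])*7)
crop(s,280,170,380,250,7,'w18c')"
```

```text
[ 0.5185056  -0.15981406  0.15425476] [-9.00484247e+01 -1.06279598e-01  8.51644955e-02] 0.01336682372095365 [-0.05460035 -0.88275882 -0.6226921 ]
[[309.75605484 479.7115116 ]
 [318.50059455 515.61897954]
 [320.27074497 649.92751777]]
```

View pics/w18c.png

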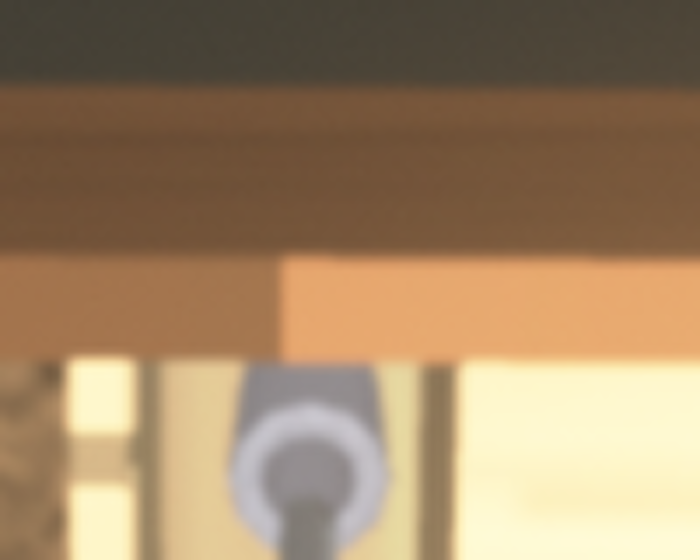

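Request:
{"api": "servo_tool", "payload": {
  "targets": [
    [1,[-0.0003,0.01,0],[0,0,0]],
    [1,[-0.0003,0.02,0],[0,0,0]],
    [1,[-0.0003,0.03,0],[0,0,0]],
    [1,[-0.0003,0.04,0],[0,0,0]],
    [1,[-0.0003,0.048,0],[0,0,0]],
    [1,[-0.0003,0.052,0],[0,0,0]],
    [1,[-0.0003,0.054,0],[0,0,0]],
    [1,[-0.0003,0.054,0],[0,0,0]]
  ]
}}

```text
time: 36.17
ee_pos: [0.5177, -0.1599, 0.0988]
tool_rot: [-90.0, -0.0, 0.1]
contact_force: [0.1, -0.1, 0.0]
gripper_width: 0.0135
```

Request:
{"api": "servo_tool", "payload": {
  "targets": [
    [0.76,[0,0,0],[0,0,0]],
    [0.76,[0,0,0],[0,0,0]],
    [0.76,[0,0,0],[0,0,0]],
    [0.76,[0,-0.04,0],[0,0,0]],
    [0.6,[0,-0.09,0],[0,0,0]],
    [0.4,[0,-0.13,0],[0,0,0]],
    [0.3,[0,-0.13,0],[0,0,0]],
    [0.3,[0,-0.13,0],[0,0,0]]
  ]
}}

```text
time: 37.17
ee_pos: [0.5174, -0.1598, 0.2279]
tool_rot: [-90.0, 0.0, 0.1]
contact_force: [-0.5, 0.3, -0.9]
gripper_width: 0.0576
```

```bash
python3 -c "
from h import *
s=snap('wrist','w19'); st=status.read_state();p=tool()[0];print(p,st['tool_rot'],st['gripper_width'],st['contact_force'])
t=snap('top','t19')
goal([.44,.125,.2],90)"
```

```text
[ 0.51726557 -0.15971875  0.22742013] [-8.99826105e+01  8.37317790e-02  6.82655822e-02] 0.06144591878104454 [-0.78868818 -0.27654644 -0.05911679]
shift [-0.0768  0.0275  0.2848] turn [-0.0004  0.0012 -0.0017]
```

View pics/w19.png

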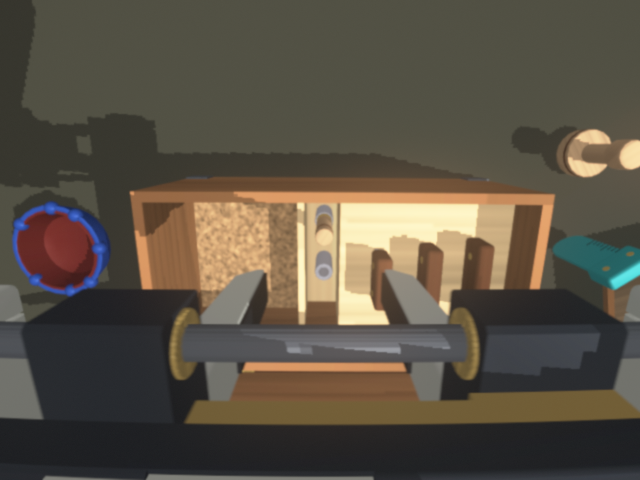

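View pics/t19.png

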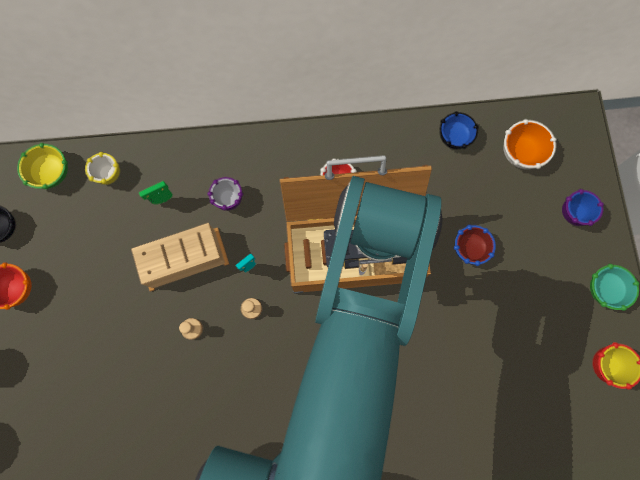

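```bash
python3 -c "
from h import *
goal([.452,.120,.2],90)"
```

```text
shift [-0.0649  0.0275  0.2798] turn [-0.0004  0.0012 -0.0017]
```

Request:
{"api": "servo_tool", "payload": {
  "targets": [
    [0.3,[0.0,-0.01,0.06],[0,0,0]],
    [0.3,[-0.02,0,0.12],[0,0,0]],
    [0.3,[-0.04,0,0.18],[0,0,0]],
    [0.3,[-0.06,0.01,0.24],[0,0,0]],
    [0.3,[-0.065,0.02,0.28],[0,0.001,-0.001]],
    [0.3,[-0.065,0.028,0.28],[0,0.001,-0.001]],
    [0.3,[-0.065,0.028,0.28],[0,0.001,-0.001]]
  ]
}}

```text
time: 38.15
ee_pos: [0.4519, 0.1198, 0.1994]
tool_rot: [-90.1, 0.1, 0.0]
contact_force: [0.2, -0.3, -0.5]
gripper_width: 0.065
```

```bash
python3 -c "
from h import *
s=snap('wrist','w20'); st=status.read_state();p=tool()[0];print(p,st['tool_rot'],st['gripper_width'],st['contact_force'])
print(proj(s,[[.452,.120,.065],[.452,.12,.02]]),proj(s,[[.452,.120+.014,.065]]))"
```

```text
[0.45225007 0.11938963 0.20008009] [-9.00379840e+01  1.45287001e-03 -1.68692569e-02] 0.06499379479668768 [-0.0424873   1.07033465 -0.0215282 ]
[[325.80780187 228.05301313]
 [325.64993911 218.05895507]] [[341.91166073 228.05434843]]
```

View pics/w20.png

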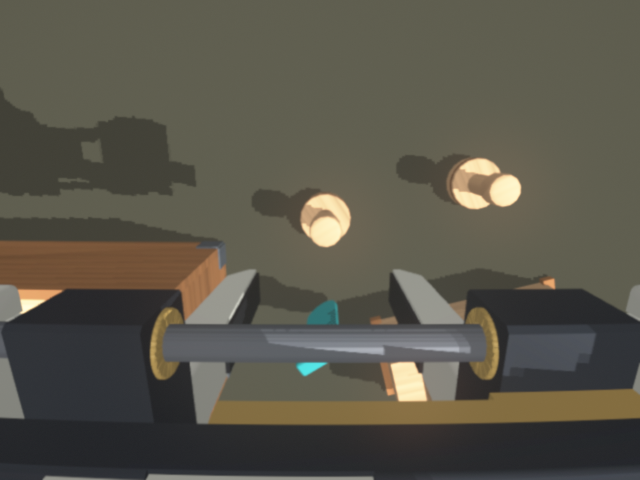

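Request:
{"api": "servo_tool", "payload": {
  "targets": [
    [0.4,[0,0.05,0],[0,0,0]],
    [0.4,[0,0.1,0],[0,0,0]],
    [0.4,[0,0.14,0],[0,0,0]],
    [0.4,[0,0.154,0],[0,0,0]],
    [0.4,[0,0.154,0],[0,0,0]],
    [1,[0,0.154,0],[0,0,0]],
    [1,[0,0.154,0],[0,0,0]],
    [1,[0,0.154,0],[0,0,0]],
    [1,[0,0.154,0],[0,0,0]],
    [1,[0,0.154,0],[0,0,0]]
  ],
  "force": 25
}}

```text
time: 39.45
ee_pos: [0.4527, 0.1202, 0.0472]
tool_rot: [-90.0, -0.1, 0.0]
contact_force: [-0.6, 0.6, 5.5]
gripper_width: 0.0273
```

```bash
python3 -c "
from h import *
st=status.read_state();p=tool()[0];print(p,st['tool_rot'],st['gripper_width'],st['contact_force'])
goal([.585,-.240,.27],90)"
```

```text
[0.45273549 0.12018694 0.04718018] [-8.99996697e+01 -1.09841663e-01  1.89036792e-02] 0.02727716933262726 [-0.62106951  0.63407422  5.51698325]
shift [ 0.1326 -0.2226 -0.3602] turn [-0.      0.0003  0.0019]
```

Request:
{"api": "servo_tool", "payload": {
  "targets": [
    [1,[0,-0.06,0],[0,0,0]],
    [1,[0,-0.12,0],[0,0,0]],
    [1,[0.02,-0.175,-0.04],[0,0,0]],
    [1,[0.04,-0.175,-0.1],[0,0,0]],
    [1,[0.06,-0.175,-0.16],[0,0,0]],
    [1,[0.08,-0.175,-0.22],[0,0,0]],
    [1,[0.1,-0.175,-0.28],[0,0,0]],
    [1,[0.132,-0.175,-0.34],[0,0,0.001]],
    [1,[0.132,-0.175,-0.36],[0,0,0.001]],
    [1,[0.132,-0.14,-0.36],[0,0,0.001]],
    [1,[0.132,-0.1,-0.36],[0,0,0.001]],
    [1,[0.132,-0.1,-0.36],[0,0,0.001]]
  ]
}}

```text
time: 40.95
ee_pos: [0.583, -0.2394, 0.1436]
tool_rot: [-89.9, 0.3, 0.0]
contact_force: [0.0, 0.4, -1.2]
gripper_width: 0.0274
```

```bash
python3 -c "
from h import *
s=snap('side','s21'); w=snap('wrist','w21');st=status.read_state();p=tool()[0];print(p,st['tool_rot'],st['gripper_width'],st['contact_force'])
goal([.585,-.2405,.078],90)"
```

```text
[ 0.58459998 -0.23994138  0.14801576] [-9.00240090e+01 -1.96762373e-02  1.81966116e-02] 0.027421113497608455 [-0.47144064  0.3255539   0.24654807]
shift [ 0.0004  0.07   -0.0005] turn [0.0004 0.0003 0.0003]
```

View pics/w21.png

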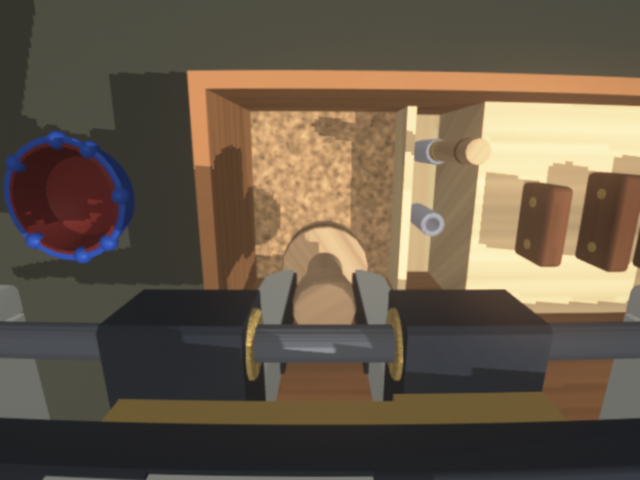

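Request:
{"api": "servo_tool", "payload": {
  "targets": [
    [1,[0,0.03,0],[0,0,0]],
    [1,[0,0.055,0],[0,0,0]],
    [1,[0,0.067,0],[0,0,0]],
    [1,[0,0.07,0],[0,0,0]],
    [1,[0,0.0705,0],[0,0,0]],
    [0.5,[0,0.0705,0],[0,0,0]],
    [0.5,[0,0.0705,0],[0,0,0]],
    [0.5,[0,0.0705,0],[0,0,0]],
    [0.5,[0,0.03,0],[0,0,0]],
    [0.5,[0,-0.03,0],[0,0,0]],
    [0.4,[0,-0.08,0],[0,0,0]],
    [0.3,[0,-0.08,0],[0,0,0]]
  ]
}}

```text
time: 42.55
ee_pos: [0.5855, -0.2404, 0.2317]
tool_rot: [-90.2, -0.4, 0.0]
contact_force: [-0.8, -0.1, -0.3]
gripper_width: 0.0612
```

```bash
python3 -c "
from h import *
w=snap('wrist','w22');st=status.read_state();p=tool()[0];print(p,st['tool_rot'],st['gripper_width'],st['contact_force'])
t=snap('top','t22');s=snap('side','s22')
goal([.417,.2685,.2],90)"
```

```text
[ 0.58485211 -0.24010607  0.22865548] [-9.00865850e+01 -1.60054926e-01  1.26210790e-02] 0.06304871134361517 [-0.17112561  1.77280725 -1.34306072]
shift [-0.167   0.026   0.5083] turn [-0.0003  0.0002 -0.0012]
```

View pics/w22.png

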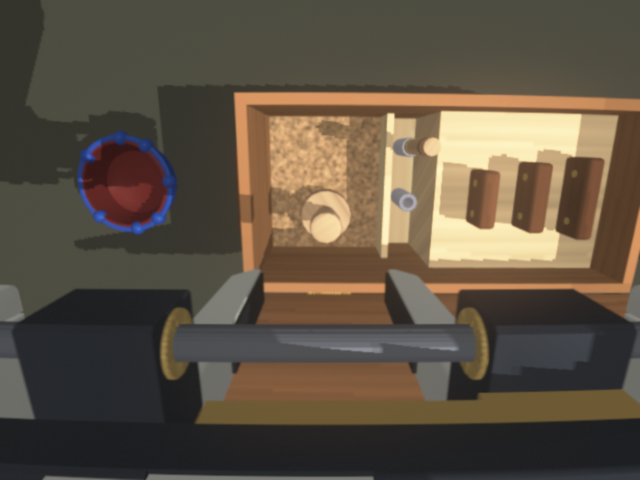

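View pics/t22.png

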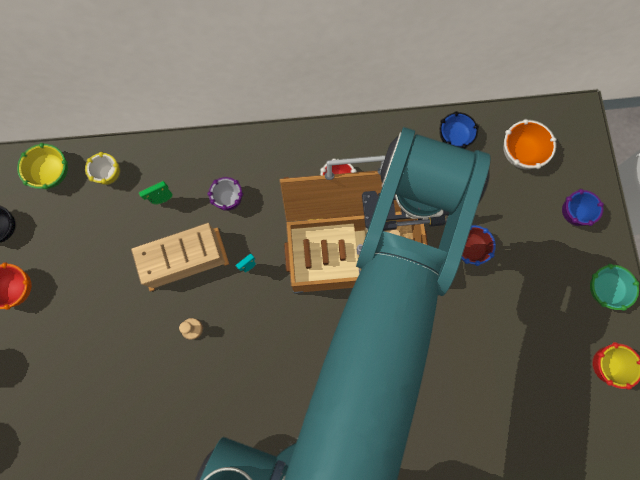

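Stamp stands in the tray at (327,220); the other one is unmoved at (190,328) in the top view. Go for it.

Request:
{"api": "servo_tool", "payload": {
  "targets": [
    [0.3,[-0.02,0,0.06],[0,0,0]],
    [0.3,[-0.04,0,0.12],[0,0,0]],
    [0.3,[-0.06,0,0.18],[0,0,0]],
    [0.3,[-0.08,0,0.24],[0,0,0]],
    [0.3,[-0.1,0,0.3],[0,0,0]],
    [0.3,[-0.12,0,0.36],[0,0,0]],
    [0.3,[-0.14,0,0.42],[0,0,0]],
    [0.3,[-0.16,0.01,0.48],[0,0,0]],
    [0.3,[-0.167,0.026,0.508],[0,0,0]],
    [0.3,[-0.167,0.026,0.508],[0,0,0]],
    [0.3,[-0.167,0.026,0.508],[0,0,0]],
    [0.3,[-0.167,0.026,0.508],[0,0,0]]
  ]
}}

```text
time: 44.2
ee_pos: [0.4177, 0.2673, 0.2008]
tool_rot: [-90.0, -0.0, -0.1]
contact_force: [0.0, -0.8, -0.3]
gripper_width: 0.065
```

```bash
python3 -c "
from h import *
s=snap('wrist','w23'); st=status.read_state();p=tool()[0];print(p,st['tool_rot'],st['gripper_width'],st['contact_force'])
print(proj(s,[[.417,.2685,.065],[.417,.2685,.02]]))
goal([.417,.2685,.046],90)"
```

```text
[0.41774189 0.26727163 0.20096628] [-9.00082330e+01 -1.94630155e-02 -7.25978762e-02] 0.06488165308778965 [-0.08263639 -1.16328039  0.59339035]
[[326.86150531 226.66636918]
 [326.54784188 216.83080996]]
shift [-0.0008  0.155   0.0012] turn [ 0.0001 -0.0013  0.0003]
```

View pics/w23.png

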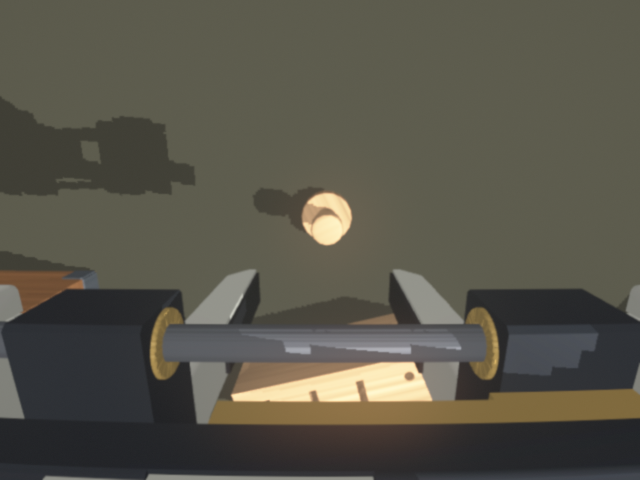

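Request:
{"api": "servo_tool", "payload": {
  "targets": [
    [0.4,[0,0.05,0.001],[0,0,0]],
    [0.4,[0,0.1,0.001],[0,0,0]],
    [0.4,[0,0.14,0.001],[0,0,0]],
    [0.4,[0,0.155,0.001],[0,0,0]],
    [0.4,[0,0.155,0.001],[0,0,0]],
    [1,[0,0.155,0.001],[0,0,0]],
    [1,[0,0.155,0.001],[0,0,0]],
    [1,[0,0.155,0.001],[0,0,0]],
    [1,[0,0.155,0.001],[0,0,0]],
    [1,[0,0.155,0.001],[0,0,0]]
  ],
  "force": 25
}}

```text
time: 45.5
ee_pos: [0.4176, 0.2692, 0.0463]
tool_rot: [-90.0, -0.0, 0.0]
contact_force: [-1.0, 1.5, 5.8]
gripper_width: 0.0277
```

```bash
python3 -c "
from h import *
st=status.read_state();p=tool()[0];print(p,st['tool_rot'],st['gripper_width'],st['contact_force'])
goal([.524,-.2405,.23],90)"
```

```text
[0.41756246 0.26924213 0.04631125] [-8.99851896e+01 -4.45150603e-02  1.30316937e-02] 0.027743924816562415 [-0.95373116  1.50471656  5.77547713]
shift [ 0.1065 -0.1837 -0.5097] turn [-0.0003  0.0002  0.0008]
```

Request:
{"api": "servo_tool", "payload": {
  "targets": [
    [1,[0,-0.06,0],[0,0,0]],
    [1,[0,-0.12,0],[0,0,0]],
    [1,[0.01,-0.18,-0.05],[0,0,0]],
    [1,[0.02,-0.184,-0.11],[0,0,0]],
    [1,[0.035,-0.184,-0.17],[0,0,0]],
    [1,[0.05,-0.184,-0.23],[0,0,0]],
    [1,[0.06,-0.184,-0.29],[0,0,0]],
    [1,[0.075,-0.184,-0.35],[0,0,0]],
    [1,[0.09,-0.184,-0.41],[0,0,0]],
    [1,[0.1065,-0.184,-0.47],[0,0,0]],
    [1,[0.1065,-0.184,-0.51],[0,0,0]],
    [1,[0.1065,-0.184,-0.51],[0,0,0]]
  ]
}}

```text
time: 47.0
ee_pos: [0.5235, -0.2434, 0.2288]
tool_rot: [-90.0, 0.1, -0.2]
contact_force: [0.4, -0.4, -1.1]
gripper_width: 0.0274
```

```bash
python3 -c "
from h import *
w=snap('wrist','w24');st=status.read_state();p=tool()[0];print(p,st['tool_rot'],st['gripper_width'],st['contact_force'])
goal([.524,-.2405,.077],90)"
```

```text
[ 0.52355909 -0.24184985  0.22909584] [-8.99710764e+01  7.21448118e-02 -1.09626230e-01] 0.027707862467353156 [-0.80024756 -0.02394497 -0.73378896]
shift [0.0006 0.1521 0.0013] turn [-0.0005 -0.0019 -0.0013]
```

View pics/w24.png

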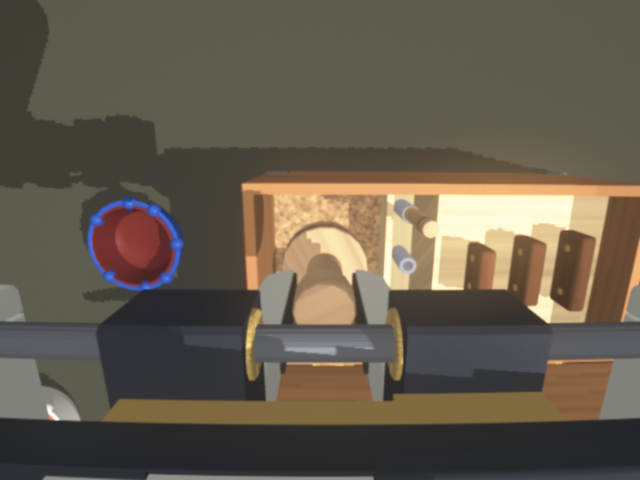

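Request:
{"api": "servo_tool", "payload": {
  "targets": [
    [1,[0,0.05,0.001],[0,-0.001,0]],
    [1,[0,0.1,0.001],[0,-0.001,0]],
    [1,[0,0.135,0.001],[0,-0.001,0]],
    [1,[0,0.148,0.001],[0,-0.001,0]],
    [1,[0,0.152,0.001],[0,-0.001,0]],
    [1,[0,0.152,0.001],[0,-0.001,0]],
    [0.5,[0,0.152,0.001],[0,-0.001,0]],
    [0.5,[0,0.152,0.001],[0,-0.001,0]],
    [0.5,[0,0.152,0.001],[0,-0.001,0]],
    [0.5,[0,0.1,0.001],[0,-0.001,0]],
    [0.5,[0,0.05,0],[0,0,0]],
    [0.5,[0,0,0],[0,0,0]]
  ]
}}

```text
time: 48.55
ee_pos: [0.5237, -0.2409, 0.2317]
tool_rot: [-90.0, -0.0, 0.0]
contact_force: [0.2, 0.0, 0.6]
gripper_width: 0.0463
```

Request:
{"api": "servo_tool", "payload": {
  "targets": [
    [0.5,[0,-0.06,0],[0,0,0]],
    [0.5,[0,-0.12,0],[0,0,0]],
    [0.5,[0,-0.16,0.02],[0,0,0]],
    [0.5,[0,-0.16,0.05],[0,0,0]],
    [0.5,[0,-0.16,0.05],[0,0,0]]
  ]
}}

```text
time: 49.18
ee_pos: [0.5239, -0.1897, 0.3906]
tool_rot: [-90.0, -0.1, 0.1]
contact_force: [-0.4, -0.3, -0.2]
gripper_width: 0.0466
```

```bash
python3 -c "
from h import *
w=snap('wrist','w25');s=snap('side','s25');st=status.read_state();p=tool()[0];print(p,st['tool_rot'],st['gripper_width'],st['contact_force'],st['qpos'])
goal([.6125,-.149,.384],0)"
```

```text
[ 0.52383713 -0.19099988  0.38961079] [-9.00186867e+01  1.60667935e-02  4.03108184e-02] 0.04630204977146853 [ 0.19130569 -0.20178834  0.09786617] [-2.26412693e+01 -7.59384227e+00  8.10407360e+01 -2.44512754e-02
  1.06560723e+02 -1.12688551e+02]
shift [0.0887 0.0056 0.0419] turn [5.0000e-04 1.5715e+00 0.0000e+00]
```

View pics/w25.png

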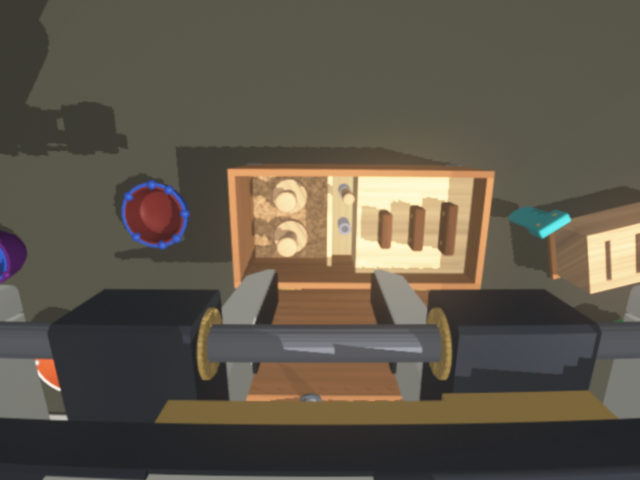

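View pics/s25.png

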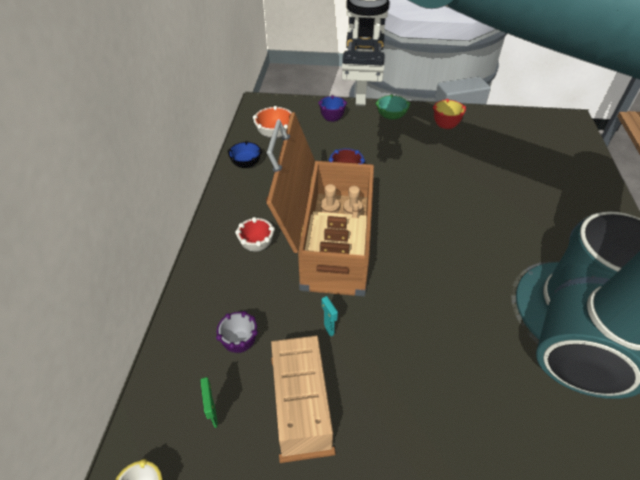

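```bash
python3 -c "
from h import *
s=snap('side');w=snap('wrist')
out=[]
for cam,box,k in ((s,(300,180,375,260),5),(w,(330,170,480,260),5)):
    u0,v0,u1,v1=box; im=cv2.resize(cam['frame'][v0:v1,u0:u1],None,fx=k,fy=k,interpolation=cv2.INTER_CUBIC)
    for gy,hw in ((-.0308,.033),(-.0718,.028),(-.1126,.023)):
        for zz in (.096,.126):
            P=[[.556+a*hw,gy+b*.007,zz] for a,b in((-1,-1),(1,-1),(1,1),(-1,1))]
            q=((proj(cam,P)-[u0,v0]+.5)*k-.5).round().astype(int)
            cv2.polylines(im,[q.reshape(-1,1,2)],True,(0,255,0) if zz>.1 else (255,0,0),1)
    q=((proj(cam,[[.5179,-.1608,.126],[.5179,-.1608,.06]])-[u0,v0]+.5)*k-.5).round().astype(int)
    for a in q: cv2.circle(im,tuple(int(x) for x in a),4,(0,0,255),1)
    out.append(im)
cv2.imwrite('pics/v1.png',out[0]);cv2.imwrite('pics/v2.png',out[1])"
```

```text
(no output)
```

View pics/v1.png

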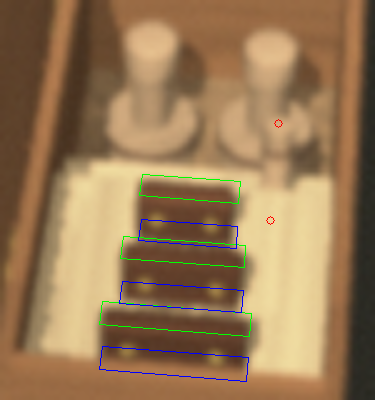

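View pics/v2.png

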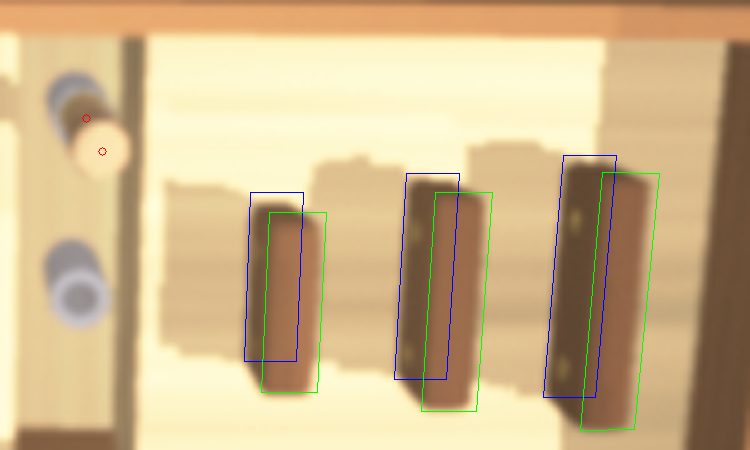

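Request:
{"api": "servo_tool", "payload": {
  "targets": [
    [0.57,[0.01,-0.01,0],[0,0.18,0]],
    [0.57,[0.02,-0.02,0.01],[0,0.36,0]],
    [0.57,[0.03,-0.02,0.015],[0,0.54,0]],
    [0.57,[0.04,-0.02,0.02],[0,0.72,0]],
    [0.57,[0.05,-0.02,0.025],[0,0.9,0]],
    [0.57,[0.06,-0.02,0.03],[0,1.08,0]],
    [0.57,[0.07,-0.02,0.035],[0,1.26,0]],
    [0.57,[0.08,-0.02,0.04],[0,1.44,0]],
    [0.57,[0.089,-0.02,0.042],[0,1.571,0]],
    [0.57,[0.089,-0.02,0.042],[0,1.571,0]],
    [0.57,[0.089,-0.02,0.042],[0,1.571,0]]
  ]
}}

```text
time: 50.75
ee_pos: [0.6127, -0.1493, 0.4096]
tool_rot: [-90.0, -0.0, -89.9]
contact_force: [0.0, -0.5, -0.0]
gripper_width: 0.0401
```

```bash
python3 -c "
from h import *
w=snap('wrist','w26');st=status.read_state();p=tool()[0];print(p,st['tool_rot'],st['gripper_width'],st['contact_force'],st['qpos'].round(1))
goal([.6937,-.149,.3022],0)"
```

```text
[ 0.61259537 -0.14923304  0.40980465] [-9.00046366e+01 -1.48588760e-02 -8.98783309e+01] 0.04002774463436216 [0.23001403 0.40451036 0.11148372] [-16.    1.9  70.   -0.  108.1 -16.1]
shift [-1.000e-04  1.076e-01  8.110e-02] turn [0.0001 0.0021 0.0003]
```

View pics/w26.png

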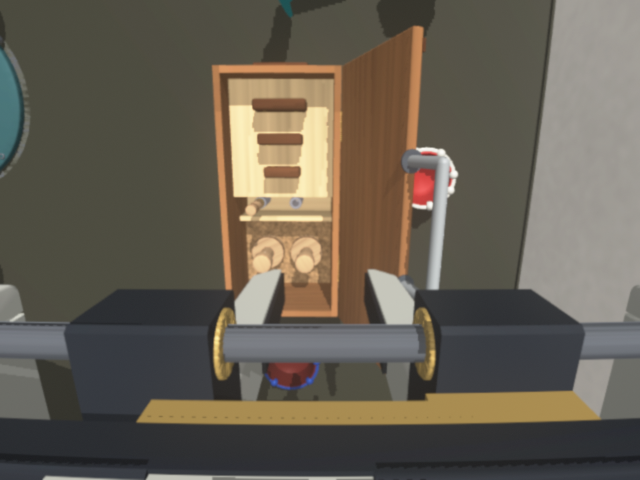

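Request:
{"api": "servo_tool", "payload": {
  "targets": [
    [0.57,[0,0,0.04],[0,0.002,0]],
    [0.57,[0,0,0.081],[0,0.002,0]],
    [0.57,[0,0.03,0.081],[0,0.002,0]],
    [0.57,[0,0.07,0.081],[0,0.002,0]],
    [0.57,[0,0.095,0.081],[0,0.002,0]],
    [0.57,[0,0.107,0.081],[0,0.002,0]],
    [0.57,[0,0.107,0.081],[0,0.002,0]],
    [1,[0,0.107,0.081],[0,0.002,0]],
    [1,[0,0.107,0.081],[0,0.002,0]],
    [1,[0,0.107,0.081],[0,0.002,0]],
    [1,[0,0.107,0.081],[0,0.002,0]],
    [1,[0,0.107,0.081],[0,0.002,0]]
  ],
  "force": 15
}}

```text
time: 52.3
ee_pos: [0.694, -0.1489, 0.3033]
tool_rot: [-90.0, -0.0, -90.1]
contact_force: [1.9, -0.1, 2.9]
gripper_width: 0.0091
```

```bash
python3 -c "
from h import *
import math
st=status.read_state();p=tool()[0];print(p,st['gripper_width'],st['contact_force'])
th=math.atan2(p[2]+.0188-.1355, .6316-p[0]); print(th)
x0=-math.cos(th);z0=math.sin(th)
for k in range(0,22):
  a=th*(1-k/21)
  print(k,round(a,2),'ty',round(-.192*(math.sin(a)-z0),3),'tz',round(.192*(-math.cos(a)-x0),3))"
```

```text
[ 0.69401251 -0.148881    0.30327705] 0.009149220670907664 [ 1.8532845  -0.09506872  2.86145779]
1.8936085207417412
0 1.89 ty -0.0 tz 0.0
1 1.8 ty -0.005 tz -0.017
2 1.71 ty -0.008 tz -0.034
3 1.62 ty -0.01 tz -0.051
4 1.53 ty -0.01 tz -0.068
5 1.44 ty -0.008 tz -0.085
6 1.35 ty -0.005 tz -0.102
7 1.26 ty -0.001 tz -0.119
8 1.17 ty 0.005 tz -0.135
9 1.08 ty 0.013 tz -0.151
10 0.99 ty 0.021 tz -0.166
11 0.9 ty 0.031 tz -0.18
12 0.81 ty 0.043 tz -0.193
13 0.72 ty 0.055 tz -0.205
14 0.63 ty 0.069 tz -0.216
15 0.54 ty 0.083 tz -0.225
16 0.45 ty 0.098 tz -0.234
17 0.36 ty 0.114 tz -0.241
18 0.27 ty 0.131 tz -0.246
19 0.18 ty 0.148 tz -0.25
20 0.09 ty 0.165 tz -0.252
21 0.0 ty 0.182 tz -0.253
```

Request:
{"api": "servo_tool", "payload": {
  "targets": [
    [1,[0,-0.005,-0.017],[0,0,0]],
    [1,[0,-0.008,-0.034],[0,0,0]],
    [1,[0,-0.01,-0.051],[0,0,0]],
    [1,[0,-0.01,-0.068],[0,0,0]],
    [1,[0,-0.008,-0.085],[0,0,0]],
    [1,[0,-0.005,-0.102],[0,0,0]],
    [1,[0,-0.001,-0.119],[0,0,0]],
    [1,[0,0.005,-0.135],[0,0,0]],
    [1,[0,0.013,-0.151],[0,0,0]],
    [1,[0,0.021,-0.166],[0,0,0]],
    [1,[0,0.026,-0.173],[0,0,0]],
    [1,[0,0.026,-0.173],[0,0,0]]
  ]
}}

```text
time: 53.8
ee_pos: [0.5202, -0.1483, 0.2769]
tool_rot: [-90.0, 0.0, -90.1]
contact_force: [-2.4, 5.0, 3.2]
gripper_width: 0.0095
```

```bash
python3 -c "
from h import *
import math
st=status.read_state();p=tool()[0];print(p,st['gripper_width'],st['contact_force'])
th=math.atan2(p[2]+.0188-.1355, .6316-p[0]); print(th, math.hypot(p[2]+.0188-.1355, .6316-p[0]))
x0=p[0];z0=p[2]
for k in range(1,12):
  a=th*(1-k/11)
  print(k,round(a,2),'ty',round(-(.1355+.192*math.sin(a)-.0188-z0),3),'tz',round(.6316-.192*math.cos(a)-x0,3))"
```

```text
[ 0.5202221  -0.14832445  0.2768702 ] 0.0095304427772096 [-2.43929376  4.98997005  3.2293761 ]
0.9631830536118585 0.1950885209361962
1 0.88 ty 0.013 tz -0.012
2 0.79 ty 0.024 tz -0.024
3 0.7 ty 0.036 tz -0.035
4 0.61 ty 0.05 tz -0.046
5 0.53 ty 0.064 tz -0.055
6 0.44 ty 0.079 tz -0.063
7 0.35 ty 0.094 tz -0.069
8 0.26 ty 0.11 tz -0.074
9 0.18 ty 0.127 tz -0.078
10 0.09 ty 0.143 tz -0.08
11 0.0 ty 0.16 tz -0.081
```

Request:
{"api": "servo_tool", "payload": {
  "targets": [
    [1,[0,0.012,-0.012],[0,0,0]],
    [1,[0,0.024,-0.024],[0,0,0]],
    [1,[0,0.036,-0.035],[0,0,0]],
    [1,[0,0.05,-0.046],[0,0,0]],
    [1,[0,0.064,-0.055],[0,0,0]],
    [1,[0,0.079,-0.063],[0,0,0]],
    [1,[0,0.094,-0.069],[0,0,0]],
    [1,[0,0.11,-0.074],[0,0,0]],
    [1,[0,0.126,-0.078],[0,0,0]],
    [1,[0,0.14,-0.08],[0,0,0]],
    [1,[0,0.15,-0.081],[0,0,0]],
    [1,[0,0.155,-0.081],[0,0,0]]
  ]
}}

```text
time: 55.3
ee_pos: [0.4392, -0.1479, 0.1209]
tool_rot: [-90.2, 0.1, -90.1]
contact_force: [-8.0, 6.9, 0.4]
gripper_width: 0.0091
```

Request:
{"api": "servo_tool", "payload": {
  "targets": [
    [1,[0,0.001,0],[0,0,0]],
    [1,[0,0.001,0],[0,0,0]]
  ]
}}

```text
time: 55.55
ee_pos: [0.4392, -0.148, 0.1206]
tool_rot: [-90.2, 0.1, -90.1]
contact_force: [-9.7, 7.2, 3.3]
gripper_width: 0.0092
```

```bash
python3 -c "
from h import *
s=snap('side','s27');st=status.read_state();p=tool()[0];print(p,st['gripper_width'],st['contact_force'])"
```

```text
[ 0.43923388 -0.14798513  0.12061905] 0.00913189492872592 [-9.52477143  6.3088245   2.37732175]
```

View pics/s27.png

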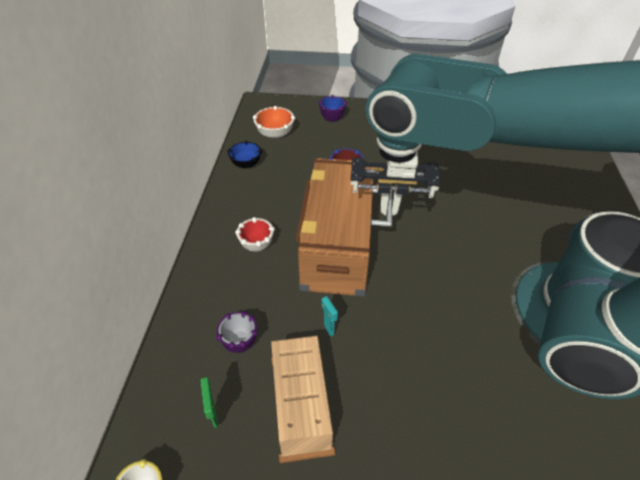

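Request:
{"api": "servo_tool", "payload": {
  "targets": [
    [0.65,[0,0,0],[0,0,0]],
    [0.65,[0,0,0],[0,0,0]],
    [0.65,[0,0,0],[0,0,0]],
    [0.65,[0,-0.03,0],[0,0,0]],
    [0.65,[0,-0.08,0],[0,0,0]],
    [0.65,[0,-0.14,0],[0,0,0]],
    [0.65,[-0.05,-0.18,0],[0,0,0]],
    [0.65,[-0.1,-0.18,0],[0,0,0]],
    [0.65,[-0.15,-0.18,0],[0,0,0]],
    [0.65,[-0.2,-0.18,0],[0,0,0]],
    [0.65,[-0.2,-0.18,0],[0,0,0]],
    [0.65,[-0.2,-0.18,0],[0,0,0]]
  ]
}}

```text
time: 57.1
ee_pos: [0.4403, 0.0514, 0.3008]
tool_rot: [-90.0, -0.0, -90.1]
contact_force: [0.1, -1.5, -0.2]
gripper_width: 0.0324
```

```bash
python3 -c "
from h import *
s=snap('side','s28');t=snap('top','t28');st=status.read_state();p=tool()[0];print(p,st['gripper_width'],st['contact_force'],st['time'])
a=cv2.imread('pics/side0.png');print(np.abs(a[150:300,285:400].astype(int)-s['frame'][150:300,285:400]).mean())"
```

```text
[0.44038702 0.05069602 0.30079537] 0.03257161813771372 [ 0.91434851 -0.54979258 -0.8654457 ] 57.2
6.4783188405797105
```

View pics/s28.png

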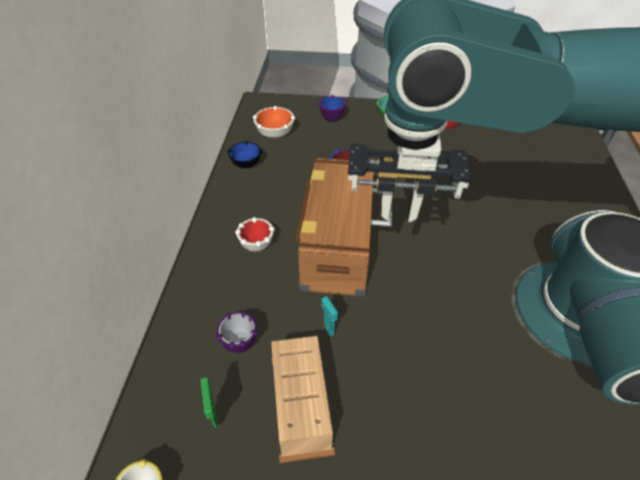

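View pics/t28.png

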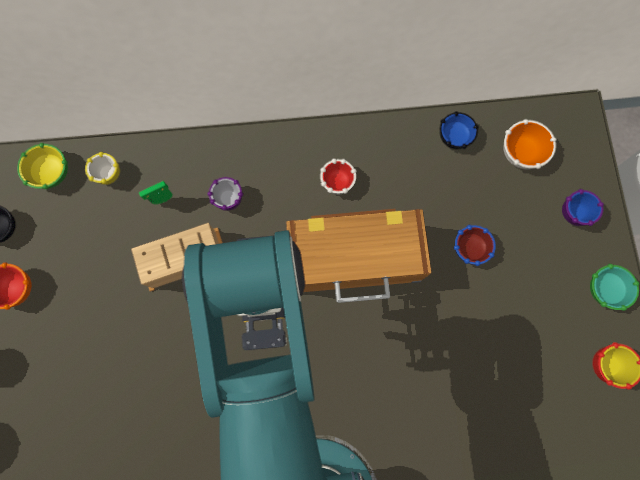

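The lid is shut, the gripper is clear of everything, and the pots are where they started. Handing in.

```bash
python3 -c "
from station import job
print(job.hand_in())"
```

```text
the job is handed in; nothing more can be done
None
```

The job is done and handed in at about 57 s of the 210 s allowed; hand-in gives no verdict. I opened the lid by its handle onto its stop (about 1.89 rad) and seated the large, medium and small gauges in their own slots. The one needle tool went into the near tube and both stamps into the tray. I then lowered the lid by its handle at about 0.7 rad/s until it was shut.

**Checks before closing:** The model outlines I drew over the wrist image put all three grips on the rack. The needle's handle top lay where a seated tool's should. Both stamps stood in the tray. In the side view the same outlines sat a pixel or two off, all the same way, which fits that camera's 2 mm calibration.

**Checks after closing:** The last pictures show the lid in its starting position, the gripper clear of everything, and the pots and the green and turquoise look-alikes unmoved. I could not read the lid angle directly; I judged it shut from the pictures and from the gripper being back where it first took the closed handle, within 1 mm. None of the checks failed, and no stamp was seen to be knocked aside.

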